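# Release and draw out the gear tray of a lamp driver box

## Task

The gear tray of the driver box is held shut by a spring latch hidden under its top. Take the release pin from the tool rack, feel its tip gently into the small hole in the guide plate on top of the box and press until the latch lets go and the tray springs out a little, never bearing hard on the plate or the latch. Then stand the pin back in the same rack hole it came from, seated on its collar, draw the tray out all the way to its stop by the handle and let go, leaving the other things on the bench where they are.

Things in the scene. Friction and masses are not known exactly. Their poses are not given: they have to be found in the camera images.
- case: driver box: grey painted sheet-steel case, 180 mm deep (x), 200 mm wide (y), 100 mm high, bolted to the bench by a flat ear along each side. Origin: centre of its underside; x points from its front (the face with the handle) to its back, y to its left seen from the front, z up. Pin and box must never press on each other with more than 25 N: plate and latch would bend.
- hole_nominal (a point): nominal place of the access hole, 40 mm in front of the box origin, 35 mm to its left (+y), 108 mm up, level with the upper face of the guide plate: steel, 40 mm square, 8 mm thick, on the case top, one round 7.5 mm hole with a 0.7 mm chamfer in its middle. It was screwed on by hand, so the hole lies up to 5 mm off this point in the box's x and in its y: look or feel for it by sliding the pin over the plate.
- latch_nominal (a point): nominal place of the hidden sprung latch pad, 20 mm below the plate's upper face and really 17 to 23 mm below it. Between plate and pad is free space. The pad must be pressed 1.5 to 10 mm down, with 1 to 3 N at first and 3 to 13 N when the latch lets go and the tray jumps out; the pad's hard stop follows 0.5 to 8 mm later (22 to 35 mm below the plate's face).
- tray (a joint): how far the gear tray is out: 0 m shut, 0.100 m at its stop, sliding towards the front (-x of the box). Latched it stays within 1 mm of 0; when the latch lets go a spring ejector shoots it 20 to 35 mm out by itself, where it stays, and from there it slides with 2 to 4 N.
- tray_handle (a point): middle of the tray's bar handle, which moves with the tray: round steel bar 10 mm thick, 100 mm long, level and parallel to the front panel (along the box's y), its axis 42 mm in front of the panel's face and 72 mm above the bench (28 mm below the case top). A post at each end joins it to the panel.
- rack: tool rack fixed to the bench, left or right: dark steel plate 190 mm (x) by 60 mm (y), 8 mm thick, upper face 75 mm above the bench, on two end legs and a foot 90 mm wide. Three 11 mm holes in a row along its x, at -60, 0 and +60 mm, each holding one tool upright. Origin: on the bench under its middle, z up. A grey stock bin 190 by 110 by 55 mm stands likewise on the other side.
- pin: release pin, upright in any one of the three rack holes: bare aluminium handle of square section 14 by 14 mm, 62 mm high, grooved; below it a round steel collar 20 mm wide, 4 mm thick, that sits on the rack plate, and a round steel shank 5 mm thick, 58 mm long, with a flat end. 55 to 95 g. Origin: centre of the collar's underside; z up along the handle, x and y square to its flats.
- pin_tip (a point): the middle of the flat end of the pin's shank, 58 mm below its origin.
- pin_grip (a point): a good place to hold the pin: centre of its handle, 36 mm above its origin.
- slotdriver: screwdriver with a round turned wooden handle (27 mm thick, 85 mm high), standing in another rack hole; its 9 mm shank is too thick for the access hole. Origin: underside of the handle. Leave it.
- nutdriver: nut driver with a round black handle (29 mm thick, 80 mm high), standing in another rack hole; 9 mm shank, too thick for the access hole. Origin: underside of the handle. Leave it.
- locknut: flat brass ring 42 mm wide and 8 mm high lying on the case top, 30 to 70 mm behind and 40 to 70 mm to the right of its middle. Leave it.
- lampholder: brass lampholder 38 mm wide and 60 mm high standing in the stock bin. Leave it.
- glue: white bottle with a black cap, 54 mm wide and 130 mm high, on the left of the bench. Leave it.
- bulb: white lamp bulb 60 mm wide and 104 mm high standing on its cap, to the left of the driver box. Leave it.
- taperoll: brown tape roll 100 mm wide and 24 mm high lying flat, to the right of the driver box. Leave it.
- jar: brown glass jar 70 mm wide and 90 mm high, on the right of the bench. Leave it.

How it is judged (in metres and radians):
On the way, in this order (a step that is already met when the one before it is completed fails the run):
1. the pin's tip is through the hole of the guide plate while the tray is still shut (z of pin_tip in the frame of case below 0.096 m and horizontal distance between pin_tip and hole_nominal below 0.012 m and angle between pin's own z axis and vertical below 0.35 rad and value of joint tray below 0.004 m), for 0.05 s.
2. with the pin through the hole the latch lets go and the tray springs out (z of pin_tip in the frame of case below 0.098 m and horizontal distance between pin_tip and hole_nominal below 0.012 m and value of joint tray above 0.008 m), for 0.05 s.
At the end, for the whole second after the job is handed in: The tray is at least 94 of its 100 mm out and at rest; the pin stands upright (within 0.1 rad), seated in the rack hole it came from (within 8 mm of where it stood), at rest and released (value of joint tray above 0.094 m and velocity of joint tray below 0.01 m/s and distance of pin from where it was at the start of the episode below 0.008 m and angle between pin's own z axis and vertical below 0.1 rad and linear speed of pin below 0.02 m/s); the robot touches nothing.
It fails at once if the pin bears on the driver box (guide plate, latch, tray or case) with more than 25 N (contact force between pin and case above 25 N).
It fails at once if another tool of the rack is moved by more than 15 mm (distance of any of slotdriver, nutdriver from where it was at the start of the episode above 0.015 m).
It fails at once if the locknut, lampholder, glue bottle, bulb, tape roll or jar is moved by more than 20 mm (distance of any of locknut, lampholder, glue, bulb, taperoll, jar from where it was at the start of the episode above 0.02 m).
It also fails if it takes over 72 s, if anything falls off the work surface, if the arm or the gripper's body presses on something with over 40 N, if the wrist force passes 120 N, or if a joint passes its speed limit or range.

## Robot

A 7-joint arm with a two-finger parallel gripper is mounted at the origin on the work surface. World frame = base frame: x ahead of the robot, y to its left, z up, the work surface at z = 0. Lengths are in mm, angles in degrees, forces in N, time in s.
With the tool pointing down it reaches from about 425 to 1025 mm from the base axis. Payload 3.6 kg.
Tool frame: the origin (TCP) lies midway between the tips of the shut fingers; the grasp point (between the pads) lies 19 mm behind it; x points along the fingers, z is the direction in which the jaws open and shut, and the axes are right-handed (so a half turn about x gives the same grasp; the last joint's range is limited). The gripper opens to 85 mm and grips with 20 to 120 N. Pads are 22 mm wide; open, the fingers measure 114 mm over their backs; the gripper's body (76 mm by 85 mm) begins 54 mm behind the grasp point. The pads swing forward as they close: fully open they stand 13 mm farther back than shut.
Start: joints at [-78.237, 33.873, 2.773, 92.16, -1.908, 54.013, -1.931], TCP at [213.416, 692.88, 231.302] pointing down, gripper open.
Joint ranges: [-153.93, 153.93], [-27.13, 128.08], [-72.61, 78.16], [10.71, 143.7], [-87.88, 267.88], [4.46, 118.87], [-176.78, 176.78]. Speed limits (degrees/s): [147.25, 147.25, 180, 180, 180, 180, 180].

## Interface

Orientations are given as [roll, pitch, yaw] about the fixed x, y, z axes, in that order (R = Rz(yaw) Ry(pitch) Rx(roll)).
In Python, from workcell import manip, grab_frame, job_done gives the robot as it stands.
- The arm moves only by the tool apply_moves, never from a script. Its arguments are lists of equal length, an entry for each row: "xyz": the shift along the tool's x, y, z in mm, a list of three; "spin": the turn about the tool's x in rad. In form: {"xyz": [[dx, dy, dz], ...], "spin": [spin, ...]}. A call has 1 to 10 rows; each row shifts and turns the pose as measured when the row begins, along the tool's axes as they then stand; what a row does not reach is not made up. A row lasts 1/12 s, in which the tool goes at most 41.7 mm and 7.16 degrees, less where a joint would pass 70% of its speed; a pose out of reach is approached as far as the arm can. A call with a gripper value outside its range is refused whole. "grip" is the closure, from 0 (fully open) to 1 (shut), set as the call begins (left out, the last holds). The fingers move at their own pace and stop on an object; the grip force is fixed at half the most. Time passes only in rows, so rows that do not move let the fingers close. It gives the time, the measured TCP pose, the force and the opening at its end, in the units of the state.
- manip.get_obs(): the state, without advancing time (a new reading comes with each control period).
- grab_frame(name): name is "scene" or "top" or "wrist"; returns a dict with "image" (400x640x3 uint8, red, green, blue), "camera_matrix" (3x3 intrinsics, pixels), "dist" ([k1, k2, p1, p2, k3] as OpenCV has them; the pictures are not rectified), "position" and "rotation" of the camera in the world. Camera axes: x right, y down, z forward; pixel columns grow to the right and rows downward; lengths in mm; the calibration is good to about 2 mm. A picture is of the moment at which its call begins. There is no depth.
- job_done(): hands the job in, once; it reports no verdict.
The state is a dict: "time_s": time; "q": joint angles; "joint_vel": joint speeds; "joint_efforts": joint torques, N m; "position": TCP position; "tool_rot": TCP orientation; "force": force on the tool from outside, world axes, zero at the start; "wrist_torque": the same for the moment, N m; "opening": opening from 0.0 (shut) to 1.0 (fully open).
Only numpy, scipy, OpenCV 4.12 (cv2) and the standard library are available. Lean on these libraries where they do the work, as an engineer would, in place of code of your own. Each camera call takes 0.05 s, during which the arm holds its last target.

## Working session

There is one attempt and no reset: what is moved stays moved. The work goes in short steps, Python scripts to look and compute and a tool call to move; the robot and the scene stay as the last step left them, time stands still between calls to the robot, and variables do not carry over. Pictures are saved under pics/ and viewed, and the job is handed in when it is done.

Besides the shell and the picture viewer there is one more tool, called after "Request:" in YAML: its name, and indented under it one key for each argument. apply_moves: Moves the arm, as the interface text tells. Its arguments: {"type":"object","properties":{"xyz":{"type":"array","items":{"type":"array","items":{"type":"number"}}},"spin":{"type":"array","items":{"type":"number"}},"grip":{"type":"number"}},"required":["xyz","spin"]}

```bash
ls; mkdir -p pics
python3 - <<'E'
from workcell import manip, grab_frame
import cv2
o=manip.get_obs();print({k:o[k] for k in('time_s','position','tool_rot','force','opening')})
for n in("scene","top","wrist"):
    f=grab_frame(n);cv2.imwrite(f"pics/{n}0.png",f["image"][:,:,::-1])
    print(n,f["camera_matrix"],f["dist"],f["position"],f["rotation"])
E
```

```text
pics
{'time_s': 0.0, 'position': array([213.18017146, 692.06548599, 230.1348973 ]), 'tool_rot': array([-176.18791074,   89.86930225, -103.30448739]), 'force': array([-1.2975689 ,  0.04022569,  0.73193719]), 'opening': 0.9985609801392193}
scene [[372.77188188   0.         319.07987435]
 [  0.         372.77188188 192.72595231]
 [  0.           0.           1.        ]] [-0.07862016  0.          0.          0.          0.        ] [1217.97362168  467.09395115  768.95455023] [-130.48224359   -0.19894064  127.61599039]
top [[379.35964847   0.         314.81848261]
 [  0.         379.35964847 197.77746169]
 [  0.           0.           1.        ]] [0.02835979 0.         0.         0.         0.        ] [ 499.43033496   -2.16274369 1106.60307765] [-173.11900938   -1.30622118  -90.37910437]
wrist [[287.20786792   0.         319.13637856]
 [  0.         287.20786792 198.17419537]
 [  0.           0.           1.        ]] [-0.04182093  0.          0.          0.          0.        ] [146.91510713 713.42351279 371.73149218] [164.03625463   0.17855773  72.8836957 ]
```

View pics/top0.png

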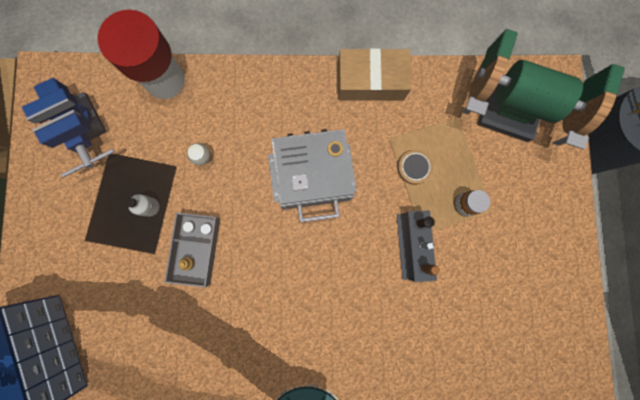

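View pics/scene0.png

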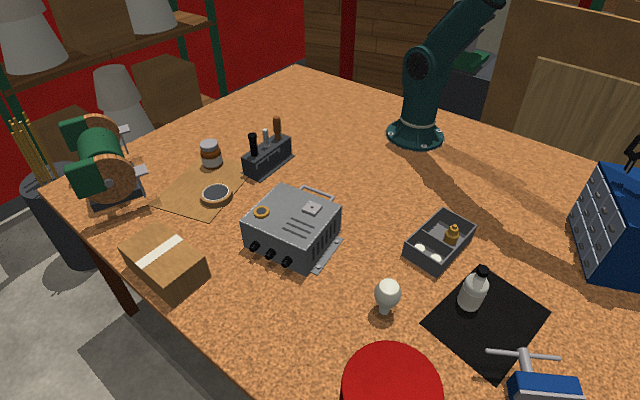

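View pics/wrist0.png

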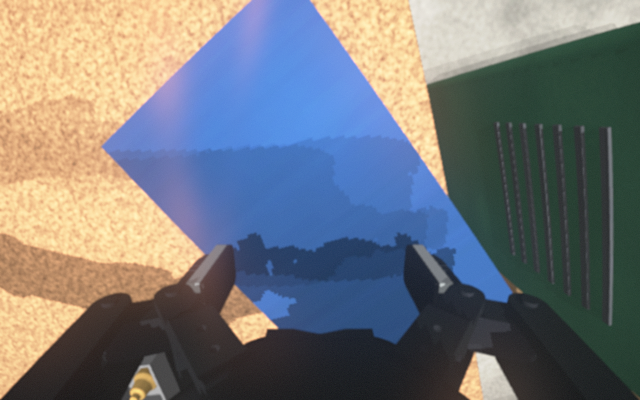

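Top view: case centred near (313,170), guide plate near (300,182), and rack near (420,245) with the bright pin in its middle hole. The scene view agrees. Next I'll enlarge crops.

```bash
cat > h.py <<'E'
import numpy as np,cv2
from scipy.spatial.transform import Rotation as R
from workcell import manip, grab_frame
def rot(r): return R.from_euler('xyz',r,degrees=True).as_matrix()
def ray(f,uv):
    p=cv2.undistortPoints(np.array([[uv]],float),f["camera_matrix"],np.array(f["dist"]))[0,0]
    return np.array(f["position"]),rot(f["rotation"])@np.array([p[0],p[1],1])
def atz(f,uv,z):
    c,d=ray(f,uv); return c+d*(z-c[2])/d[2]
def proj(f,P):
    r=rot(f["rotation"]).T; t=-r@np.array(f["position"])
    return cv2.projectPoints(np.array(P,float).reshape(-1,3),cv2.Rodrigues(r)[0],t,f["camera_matrix"],np.array(f["dist"]))[0][:,0]
def tri(obs):
    A=np.zeros((3,3));b=np.zeros(3)
    for f,uv in obs:
        c,d=ray(f,uv);d/=np.linalg.norm(d);M=np.eye(3)-np.outer(d,d);A+=M;b+=M@c
    return np.linalg.solve(A,b)
def crop(f,name,x0,y0,w,h,s):
    im=f["image"][y0:y0+h,x0:x0+w,::-1]
    cv2.imwrite(f"pics/{name}.png",cv2.resize(im,None,fx=s,fy=s,interpolation=cv2.INTER_CUBIC))
E
python3 - <<'E'
from h import *
f=grab_frame("top");crop(f,"t1",260,120,110,110,5.4);crop(f,"t2",380,190,90,100,6)
g=grab_frame("scene");crop(g,"s1",230,110,130,170,3.5)
E
```

```text
(no output)
```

View pics/t1.png

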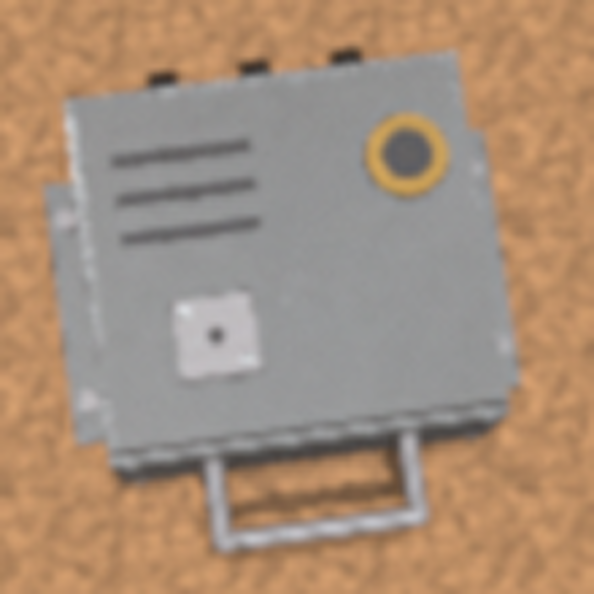

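View pics/t2.png

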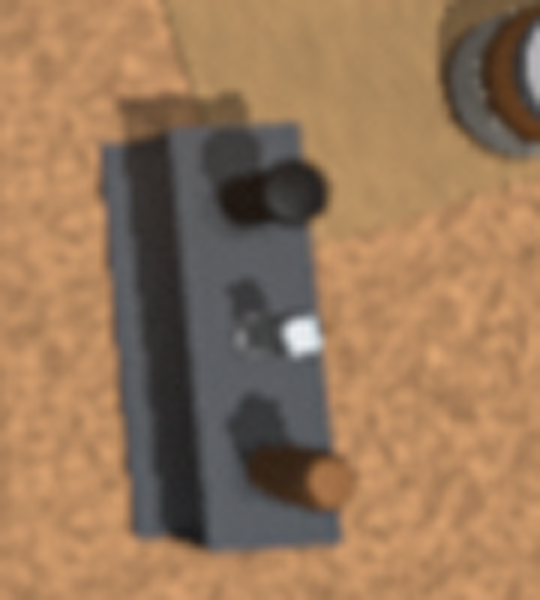

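View pics/s1.png

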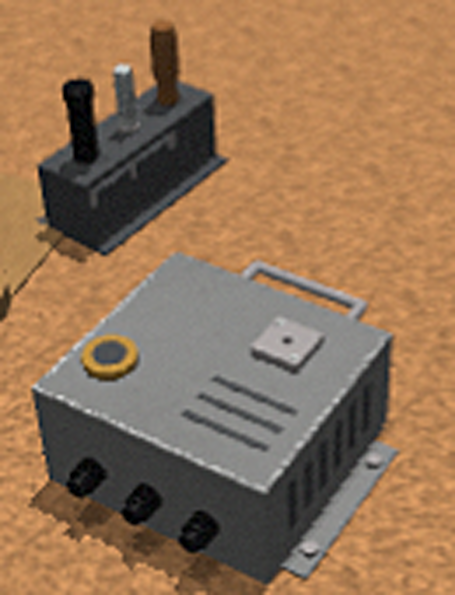

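t1 shows the hole at crop (216,336), the case-top corners at about (68,98), (457,54), (503,405) and (112,450), and the handle bar from (220,543) to (425,515). t2 shows the pin top at (302,336). In s1 the pin top is at (122,70) and the hole at (287,341).

Run:
```python
from h import *
f=grab_frame("top");g=grab_frame("scene")
T1=lambda u,v:((u+.5)/5.4-.5+260,(v+.5)/5.4-.5+120)
T2=lambda u,v:((u+.5)/6-.5+380,(v+.5)/6-.5+190)
S1=lambda u,v:((u+.5)/3.5-.5+230,(v+.5)/3.5-.5+110)
np.set_printoptions(precision=1,suppress=True)
c=[atz(f,T1(*p),100) for p in[(68,98),(457,54),(503,405),(112,450)]]
print("corners",np.array(c),np.mean(c,0))
a=lambda d:np.degrees(np.arctan2(d[1],d[0]))
print(a(c[0]-c[3]),a(c[1]-c[2]),a(c[0]-c[1])-90,a(c[3]-c[2])-90)
print("hole",atz(f,T1(216,336),108),atz(g,S1(287,341),108),tri([(f,T1(216,336)),(g,S1(287,341))]))
h=[atz(f,T1(*p),72) for p in[(220,543),(425,515)]];print("handle",h,np.mean(h,0),a(h[0]-h[1])-90)
print("pin",atz(f,T2(302,336),141),atz(g,S1(122,70),141),tri([(f,T2(302,336)),(g,S1(122,70))]))
r=[atz(f,T2(*p),75) for p in[(170,130),(297,125),(338,540),(208,547)]]
print("rack",r,np.mean(r,0),a(r[0]-r[3]),a(r[1]-r[2]))
print("nut",atz(f,T2(296,192),155),"slot",atz(f,T2(328,481),160))
print(atz(f,T2(258,336),79))
p=proj(f,[[213.2,692,230]]);print(p)
```

```text
corners [[ 785.4   88.8  100. ]
 [ 808.3 -107.6  100. ]
 [ 629.  -127.7  100. ]
 [ 607.3   66.   100. ]] [707.5 -20.1 100. ]
7.283856878437129 6.396892979131242 6.636767941216377 6.380666797012893
hole [662.8  14.5 108. ] [660.8  16.2 108. ] [662.   15.5 108.6]
handle [array([562.9,  13.3,  72. ]), array([576.5, -90.5,  72. ])] [569.7 -38.6  72. ] 7.488463012648197
pin [ 492.6 -316.1  141. ] [ 492.6 -313.   141. ] [ 491.9 -315.4  140.1]
rack [array([ 585.6, -281.3,   75. ]), array([ 587.7, -339.5,   75. ]), array([ 401.8, -349.5,   75. ]), array([ 399.1, -291.2,   75. ])] [ 493.6 -315.4   75. ] 3.0448418546858647 3.074460701598341
nut [ 552.6 -311.7  155. ] slot [ 433.6 -317.9  160. ]
[ 492.3 -316.4   79. ]
[[-24.  384.2]]
```

```bash
cat >> h.py <<'E'
def rel(target=None,yaw=None):
    """shift in tool axes to target; yaw = wanted world direction (deg) of jaw axis (mod 180)"""
    o=manip.get_obs();M=rot(o["tool_rot"]);p=np.array(o["position"])
    jy=np.degrees(np.arctan2(M[1,2],M[0,2]))
    print("t",round(o["time_s"],2),"pos",p.round(1),"F",np.array(o["force"]).round(1),"open",round(o["opening"],3),"jaw",round(jy,2),"toolx",M[:,0].round(4),"tooly",M[:,1].round(3))
    if target is not None: print("shift",(M.T@(np.array(target)-p)).round(1))
    if yaw is not None:
        d=(yaw-jy+90)%180-90
        print("yaw err",round(d,2),"spin rad",round(-np.radians(d)*1.0,4))
E
python3 - <<'E'
from h import *
rel((480,300,260),95)
rel((480,300,260),95)
E
```

```text
t 0.35 pos [213.4 692.7 231. ] F [ 0.3 -0.3  0.1] open 0.999 jaw 72.88 toolx [-1.e-04 -5.e-04 -1.e+00] tooly [-0.956  0.294 -0.   ]
shift [ -28.8 -370.4 -296.9]
yaw err 22.12 spin rad -0.3861
t 0.35 pos [213.4 692.7 231. ] F [ 0.3 -0.3  0.1] open 0.999 jaw 72.88 toolx [-1.e-04 -5.e-04 -1.e+00] tooly [-0.956  0.294 -0.   ]
shift [ -28.8 -370.4 -296.9]
yaw err 22.12 spin rad -0.3861
```

Request:
apply_moves:
  xyz:
    - [-2,-31,-25]
    - [-2,-31,-25]
    - [-2,-31,-25]
    - [-2,-31,-25]
    - [-2,-31,-25]
    - [-2,-31,-25]
    - [-2,-31,-25]
    - [-2,-31,-25]
    - [-2,-31,-25]
    - [-2,-31,-25]
  spin: [0,0,0,0,0,0,0,0,0,0]

```text
time_s: 1.18
position: [436.0, 364.2, 248.0]
tool_rot: [40.9, 89.3, 115.2]
force: [-0.0, 0.3, -0.2]
opening: 0.996
```

Run:
```python
from h import *
rel((480,-250,290),95)
```

```text
t 1.18 pos [436.  364.2 248. ] F [-0.   0.3 -0.2] open 0.996 jaw 74.3 toolx [-0.0051  0.0107 -0.9999] tooly [-0.963  0.27   0.008]
shift [ -48.8 -208.1 -579. ]
yaw err 20.7 spin rad -0.3612
```

Request:
apply_moves:
  xyz:
    - [-3,-15,-38]
    - [-3,-15,-38]
    - [-3,-15,-38]
    - [-3,-15,-38]
    - [-3,-15,-38]
    - [-3,-15,-38]
    - [-3,-15,-38]
    - [-3,-15,-38]
    - [-3,-15,-38]
    - [-3,-15,-38]
  spin: [0,0,0,0,0,0,0,0,0,0]

```text
time_s: 2.02
position: [481.7, -48.9, 276.4]
tool_rot: [-12.2, 88.9, 61.9]
force: [1.2, 0.3, -0.1]
opening: 1.0
```

Run:
```python
from h import *
rel((510,-290,280),100)
```

```text
t 2.02 pos [481.7 -48.9 276.4] F [ 1.2  0.3 -0.1] open 1.0 jaw 74.13 toolx [ 0.0087  0.0162 -0.9998] tooly [-0.962  0.274 -0.004]
shift [  -7.3  -93.2 -224.1]
yaw err 25.87 spin rad -0.4516
```

Request:
apply_moves:
  xyz:
    - [0,-9,-22]
    - [0,-9,-22]
    - [0,-9,-22]
    - [0,-9,-22]
    - [0,-9,-22]
    - [0,-9,-22]
    - [0,-9,-22]
    - [0,-9,-22]
    - [0,-9,-22]
    - [0,0,0]
  spin: [0,0,0,0,0,0,0,0,0,-0.1]

```text
time_s: 2.85
position: [503.5, -285.6, 277.8]
tool_rot: [-53.8, 88.8, 25.2]
force: [-0.7, -1.4, 0.3]
opening: 0.999
```

Run:
```python
from h import *
rel((510,-290,280),100)
f=grab_frame("wrist");cv2.imwrite("pics/w1.png",f["image"][:,:,::-1])
```

```text
t 2.85 pos [ 503.5 -285.6  277.8] F [-0.7 -1.4  0.3] open 0.999 jaw 78.99 toolx [ 0.0182  0.0086 -0.9998] tooly [-0.981  0.191 -0.016]
shift [-2.2 -7.3 -3. ]
yaw err 21.01 spin rad -0.3666
```

View pics/w1.png

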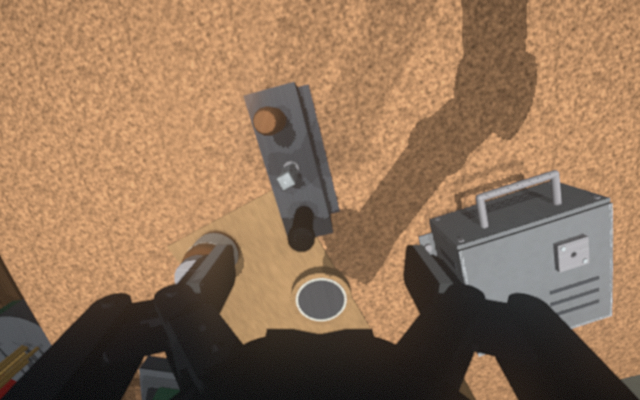

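Run:
```python
from h import *
f=grab_frame("wrist");crop(f,"w2",235,75,110,180,3.3);crop(f,"w2b",262,150,50,50,10)
np.save("w2.npy",f,allow_pickle=True)
```

```text
(no output)
```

View pics/w2b.png

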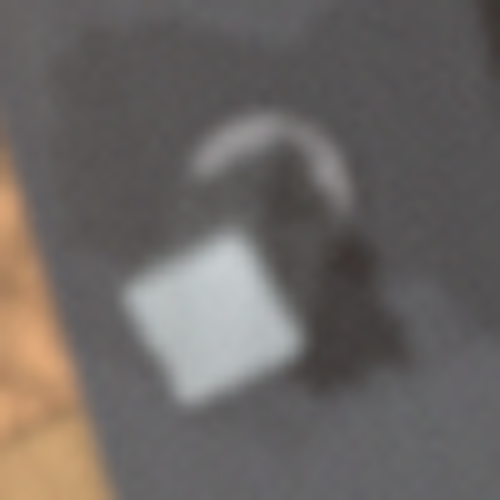

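w2b shows the pin's top as a square with corners near (125,295), (237,235), (302,342) and (190,407). The lit collar arc is behind it.

Run:
```python
from h import *
f=np.load("w2.npy",allow_pickle=True).item()
P=[atz(f,((u+.5)/10-.5+262,(v+.5)/10-.5+150),141) for u,v in[(125,295),(237,235),(302,342),(190,407)]]
P=np.array(P);print(P.round(1),P.mean(0).round(1))
for i in range(4):
    d=P[(i+1)%4]-P[i];print(round(np.linalg.norm(d),1),round(np.degrees(np.arctan2(d[1],d[0]))%90,1))
rel((492.5,-315,280),95)
```

```text
[[ 487.9 -323.6  141. ]
 [ 484.  -311.4  141. ]
 [ 495.8 -307.4  141. ]
 [ 500.2 -319.8  141. ]] [ 492.  -315.5  141. ]
12.7 17.4
12.4 18.7
13.2 19.7
12.9 16.9
t 2.95 pos [ 503.4 -281.   277.4] F [ 0.7  0.6 -0.1] open 0.996 jaw 79.12 toolx [ 0.0171  0.0131 -0.9998] tooly [-0.982  0.189 -0.014]
shift [ -3.3   4.3 -35.4]
yaw err 15.88 spin rad -0.2772
```

Request:
apply_moves:
  xyz:
    - [0,0,0]
    - [0,0,0]
    - [0,0,0]
    - [0,0,0]
    - [0,0,0]
    - [0,0,0]
    - [0,0,0]
  spin: [-0.1,-0.1,-0.1,-0.1,-0.1,0,0]

```text
time_s: 3.53
position: [503.9, -272.1, 277.1]
tool_rot: [-57.4, 88.6, 51.2]
force: [-0.1, 0.1, 0.5]
opening: 1.006
```

Run:
```python
from h import *
rel((492.2,-315.4,180),108)
```

```text
t 3.53 pos [ 503.9 -272.1  277.1] F [-0.1  0.1  0.5] open 1.006 jaw 108.63 toolx [ 0.0158  0.0196 -0.9997] tooly [-0.947 -0.319 -0.021]
shift [ 96.   26.9 -38.6]
yaw err -0.63 spin rad 0.011
```

Request:
apply_moves:
  xyz:
    - [0,0,0]
    - [0,0,0]
    - [0,0,0]
  spin: [0,0,0]

```text
time_s: 3.78
position: [504.0, -270.2, 277.1]
tool_rot: [-55.5, 88.5, 52.8]
force: [0.3, 0.2, 0.5]
opening: 1.001
```

Request:
apply_moves:
  xyz:
    - [0,4,-8]
    - [0,4,-8]
    - [0,4,-8]
    - [0,0,0]
  spin: [0,0,0,0]

```text
time_s: 4.12
position: [500.0, -299.3, 276.5]
tool_rot: [-56.7, 88.6, 51.5]
force: [-0.9, -0.8, 1.4]
opening: 0.998
```

Run:
```python
from h import *
rel((492.2,-315.4,180),108)
```

```text
t 4.12 pos [ 500.  -299.3  276.5] F [-0.9 -0.8  1.4] open 0.998 jaw 108.28 toolx [ 0.0155  0.0195 -0.9997] tooly [-0.949 -0.313 -0.021]
shift [ 96.1  14.4 -14.2]
yaw err -0.28 spin rad 0.0049
```

Request:
apply_moves:
  xyz:
    - [15,3,-3]
    - [15,3,-3]
    - [15,3,-3]
    - [15,3,-3]
    - [15,3,-3]
    - [15,0,0]
    - [15,0,0]
    - [15,0,0]
    - [0,0,0]
  spin: [0,0,0,0,0,0,0,0,0]

```text
time_s: 4.87
position: [492.4, -325.8, 152.8]
tool_rot: [-72.7, 88.5, 34.8]
force: [0.3, -0.2, -0.0]
opening: 0.999
```

Run:
```python
from h import *
rel((492.2,-315.4,97),108)
f=grab_frame("wrist");cv2.imwrite("pics/w3.png",f["image"][:,:,::-1])
```

```text
t 4.87 pos [ 492.4 -325.8  152.8] F [ 0.3 -0.2 -0. ] open 0.999 jaw 107.53 toolx [ 0.0212  0.0147 -0.9997] tooly [-0.953 -0.301 -0.025]
shift [56.  -1.6  9.6]
yaw err 0.47 spin rad -0.0082
```

View pics/w3.png

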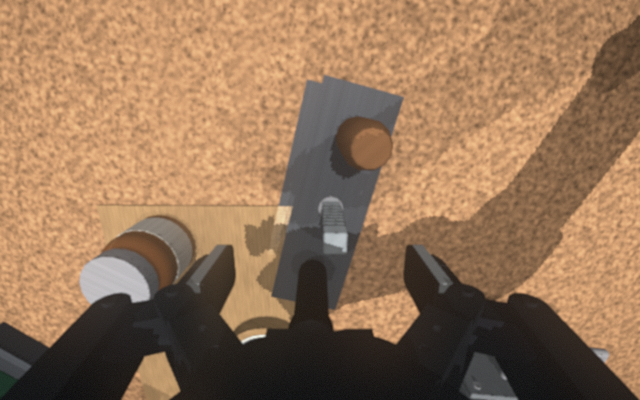

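Request:
apply_moves:
  xyz:
    - [7,0,3]
    - [7,0,3]
    - [7,0,3]
    - [7,0,0]
    - [7,0,0]
    - [7,0,0]
    - [7,0,0]
    - [5,0,0]
    - [0,0,0]
  spin: [0,0,0,0,0,0,0,0,0]

```text
time_s: 5.67
position: [494.1, -318.0, 98.4]
tool_rot: [-87.7, 88.2, 19.8]
force: [0.3, -0.5, -1.2]
opening: 1.0
```

Run:
```python
from h import *
rel((492.2,-315.4,97),108)
f=grab_frame("wrist");cv2.imwrite("pics/w4.png",f["image"][:,:,::-1])
```

```text
t 5.67 pos [ 494.1 -318.    98.4] F [ 0.3 -0.5 -1.2] open 1.0 jaw 107.48 toolx [ 0.0288  0.0104 -0.9995] tooly [-0.953 -0.3   -0.031]
shift [1.3 1.  3.1]
yaw err 0.52 spin rad -0.009
```

View pics/w4.png

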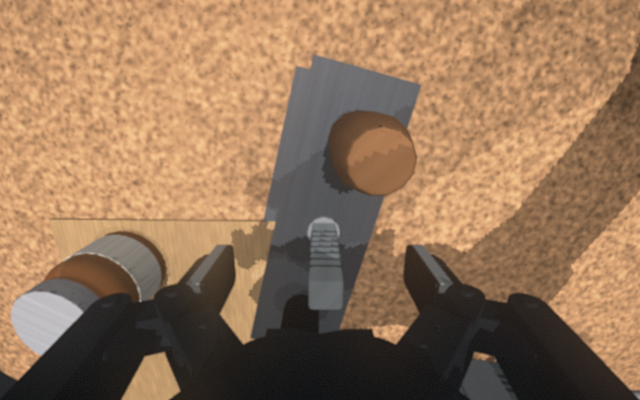

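Request:
apply_moves:
  xyz:
    - [1,1,3]
    - [0,0,0]
  spin: [0,0]

```text
time_s: 5.88
position: [492.4, -315.7, 97.6]
tool_rot: [-88.5, 88.2, 18.9]
force: [-0.0, 0.0, -0.2]
opening: 1.001
```

Request:
apply_moves:
  xyz:
    - [0,0,0]
    - [0,0,0]
    - [0,0,0]
    - [0,0,0]
    - [0,0,0]
    - [0,0,0]
    - [0,0,0]
    - [0,0,0]
  spin: [0,0,0,0,0,0,0,0]
  grip: 1

```text
time_s: 6.55
position: [493.1, -316.3, 99.2]
tool_rot: [-92.8, 88.1, 14.7]
force: [-0.4, 0.3, -0.3]
opening: 0.156
```

Run:
```python
from h import *
rel((492.2,-315.4,97),108)
f=grab_frame("wrist");cv2.imwrite("pics/w5.png",f["image"][:,:,::-1])
```

```text
t 6.55 pos [ 493.1 -316.3   99.2] F [-0.4  0.3 -0.3] open 0.156 jaw 107.45 toolx [ 0.0319  0.0083 -0.9995] tooly [-0.953 -0.3   -0.033]
shift [2.2 0.7 1.1]
yaw err 0.55 spin rad -0.0096
```

View pics/w5.png

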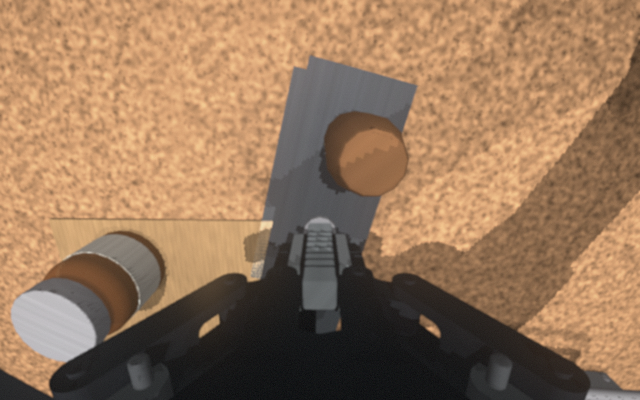

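Request:
apply_moves:
  xyz:
    - [-6,0,0]
    - [-10,0,0]
    - [-12,0,0]
    - [-12,0,0]
    - [-12,0,0]
    - [-12,0,0]
    - [-12,0,0]
    - [-12,0,0]
    - [-12,0,0]
    - [-10,0,0]
  spin: [0,0,0,0,0,0,0,0,0,0]

```text
time_s: 7.43
position: [488.4, -316.2, 218.1]
tool_rot: [-90.1, 88.1, 17.3]
force: [-0.6, -0.1, -1.0]
opening: 0.159
```

Run:
```python
from h import *
rel((664,15,206),108)
f=grab_frame("scene");crop(f,"s2",230,90,110,110,5)
f=grab_frame("wrist");cv2.imwrite("pics/w6.png",f["image"][:,:,::-1])
```

```text
t 7.43 pos [ 488.4 -316.2  218.1] F [-0.6 -0.1 -1. ] open 0.159 jaw 107.45 toolx [ 0.031   0.0097 -0.9995] tooly [-0.953 -0.3   -0.032]
shift [  20.7 -266.3  263.3]
yaw err 0.55 spin rad -0.0097
```

View pics/s2.png

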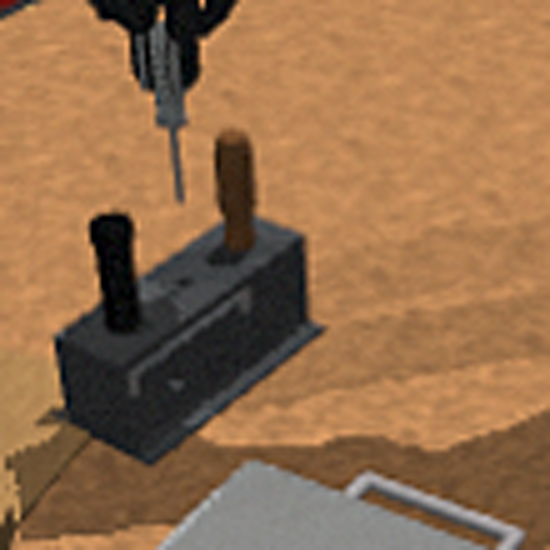

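Request:
apply_moves:
  xyz:
    - [0,-18,18]
    - [0,-18,18]
    - [0,-18,18]
    - [0,-18,18]
    - [0,-18,18]
    - [0,-18,18]
    - [0,-18,18]
    - [0,-18,18]
    - [0,-18,18]
    - [0,-18,18]
  spin: [0,0,0,0,0,0,0,0,0,0]

```text
time_s: 8.37
position: [605.0, -91.3, 219.7]
tool_rot: [-97.5, 88.6, 8.9]
force: [-0.2, -0.6, 0.2]
opening: 0.157
```

Run:
```python
from h import *
rel((650,13,216),108)
```

```text
t 8.37 pos [605.  -91.3 219.7] F [-0.2 -0.6  0.2] open 0.157 jaw 106.41 toolx [ 0.0234  0.0037 -0.9997] tooly [-0.959 -0.283 -0.023]
shift [  5.2 -72.5  87.4]
yaw err 1.59 spin rad -0.0277
```

Request:
apply_moves:
  xyz:
    - [0,-12,15]
    - [0,-12,15]
    - [0,-12,15]
    - [0,-12,14]
    - [0,-10,12]
    - [0,-8,8]
    - [0,0,0]
  spin: [-0.01,-0.01,-0.01,0,0,0,0]

```text
time_s: 8.95
position: [645.0, 19.0, 215.9]
tool_rot: [-82.4, 89.0, 26.5]
force: [0.7, 0.6, -1.0]
opening: 0.156
```

Run:
```python
from h import *
rel((660,15,206),108)
f=grab_frame("wrist");cv2.imwrite("pics/w7.png",f["image"][:,:,::-1])
np.save("w7.npy",f,allow_pickle=True)
o=manip.get_obs();M=rot(o["tool_rot"]);p=np.array(o["position"])
print(proj(f,[p+82*M[:,0],[662,15.5,108],p]))
```

```text
t 8.95 pos [645.   19.  215.9] F [ 0.7  0.6 -1. ] open 0.156 jaw 108.86 toolx [ 0.0162  0.0081 -0.9998] tooly [-0.946 -0.323 -0.018]
shift [ 10.1 -12.7  -8.6]
yaw err -0.86 spin rad 0.0151
[[317.46115301 203.1800083 ]
 [309.17484345 209.85233855]
 [316.59700768 247.58757033]]
```

View pics/w7.png

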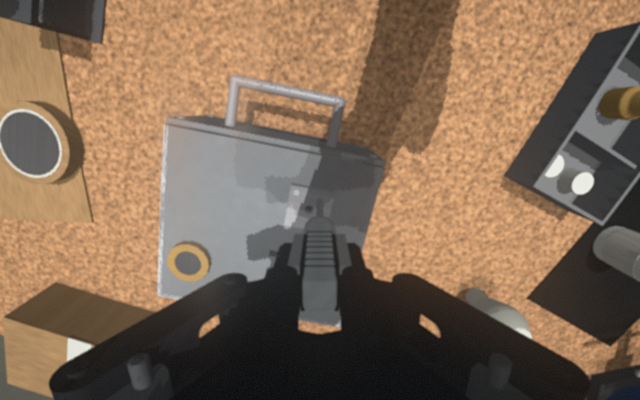

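Run:
```python
from h import *
f=np.load("w7.npy",allow_pickle=True).item();crop(f,"w7c",275,170,80,60,9)
```

```text
(no output)
```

View pics/w7c.png

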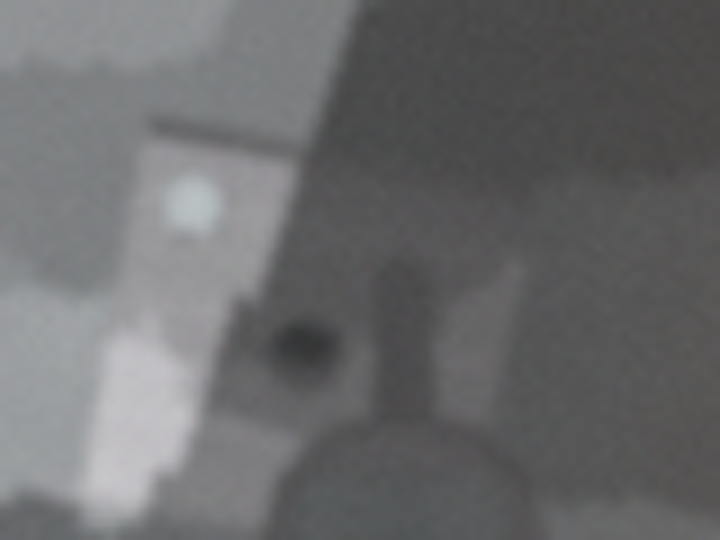

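Run:
```python
from h import *
f=np.load("w7.npy",allow_pickle=True).item()
C=lambda u,v:((u+.5)/9-.5+275,(v+.5)/9-.5+170)
h=atz(f,C(302,345),108);t=atz(f,C(403,272),134)
print(h.round(1),t.round(1),(h-t).round(1))
o=manip.get_obs();p=np.array(o["position"])
tg=p+[h[0]-t[0],h[1]-t[1],-14]
rel(tg)
```

```text
[660.5  14.  108. ] [642.2  18.5 134. ] [ 18.3  -4.5 -26. ]
t 9.0 pos [644.3  17.4 215.8] F [ 0.8 -0.2 -0. ] open 0.151 jaw 108.8 toolx [ 0.0151  0.007  -0.9999] tooly [-0.947 -0.322 -0.017]
shift [ 14.2 -15.6 -10.2]
```

Request:
apply_moves:
  xyz:
    - [2,-4,-3]
    - [3,-4,-3]
    - [3,-4,-2]
    - [3,-3,-2]
    - [0,0,0]
  spin: [0,0,0,0,0]

```text
time_s: 9.42
position: [662.1, 5.0, 203.6]
tool_rot: [-97.6, 89.2, 10.8]
force: [0.8, -0.5, -0.6]
opening: 0.155
```

Run:
```python
from h import *
rel()
f=grab_frame("wrist");np.save("w8.npy",f,allow_pickle=True)
crop(f,"w8",275,170,80,60,9)
g=grab_frame("scene");np.save("s8.npy",g,allow_pickle=True);crop(g,"s8",280,160,70,70,8)
rel()
```

```text
t 9.42 pos [662.1   5.  203.6] F [ 0.8 -0.5 -0.6] open 0.155 jaw 108.35 toolx [ 0.0134  0.0026 -0.9999] tooly [-0.949 -0.315 -0.014]
t 9.52 pos [661.6   5.4 204. ] F [ 0.5 -0.8 -1.2] open 0.153 jaw 108.37 toolx [ 0.0132  0.0029 -0.9999] tooly [-0.949 -0.315 -0.013]
```

View pics/w8.png

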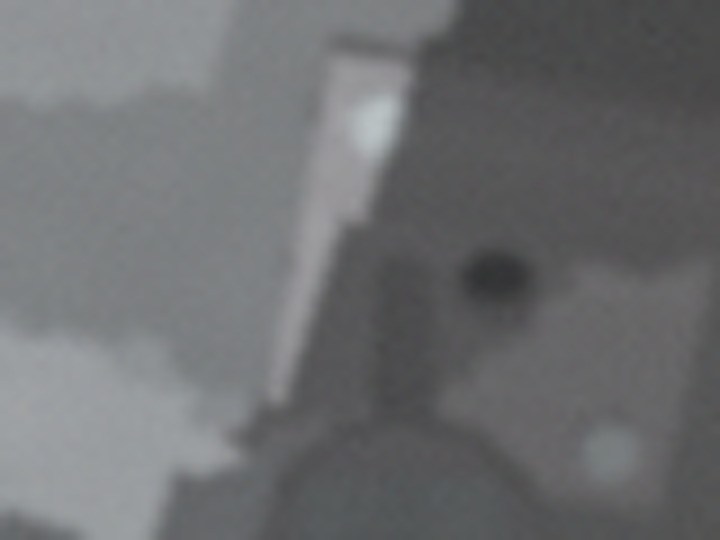

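View pics/s8.png

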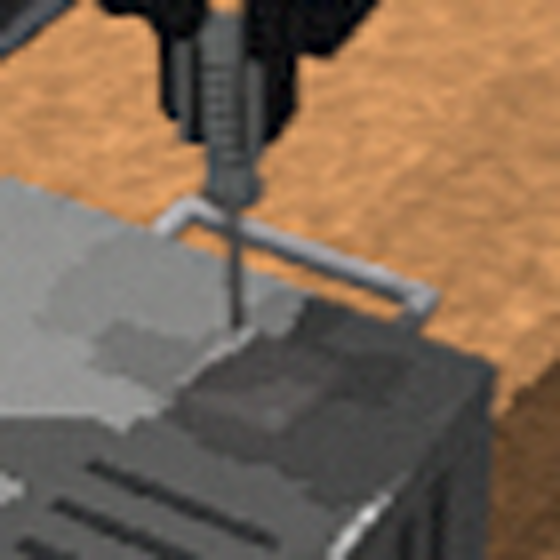

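```bash
cat >> h.py <<'E'
def hd(f,ht,tt,ztip,x0=275,y0=170,s=9,down=0):
    C=lambda u,v:((u+.5)/s-.5+x0,(v+.5)/s-.5+y0)
    h=atz(f,C(*ht),108);t=atz(f,C(*tt),ztip);print("hole",h.round(1),"tip",t.round(1),"d",(h-t).round(1))
    M=rot(manip.get_obs()["tool_rot"]); print("tool shift",(M.T@np.array([h[0]-t[0],h[1]-t[1],-down])).round(1))
E
python3 - <<'E'
from h import *
f=np.load("w8.npy",allow_pickle=True).item();hd(f,(497,277),(403,272),121.8);rel()
E
```

```text
hole [660.6  14.1 108. ] tip [659.    4.1 121.8] d [  1.7  10.  -13.8]
tool shift [ 0.1 -4.7  9. ]
t 9.52 pos [661.6   5.4 204. ] F [ 0.5 -0.8 -1.2] open 0.153 jaw 108.37 toolx [ 0.0132  0.0029 -0.9999] tooly [-0.949 -0.315 -0.013]
```

Request:
apply_moves:
  xyz:
    - [0,-1.5,2.5]
    - [0,-1.5,2.5]
    - [0,-1,2]
    - [0,-0.5,1.5]
    - [0,0,0]
  spin: [0,0,0,0,0]

```text
time_s: 9.93
position: [662.9, 16.0, 204.5]
tool_rot: [-93.2, 89.2, 15.2]
force: [0.2, -0.3, -0.5]
opening: 0.153
```

Run:
```python
from h import *
rel((663.2,15.4,192))
f=grab_frame("wrist");np.save("w9.npy",f,allow_pickle=True)
crop(f,"w9",275,170,80,60,9)
rel((663.2,15.4,192))
```

```text
t 9.93 pos [662.9  16.  204.5] F [ 0.2 -0.3 -0.5] open 0.153 jaw 108.35 toolx [ 0.0132  0.0036 -0.9999] tooly [-0.949 -0.315 -0.014]
shift [12.5  0.  -0.6]
t 9.98 pos [662.9  15.9 204.5] F [ 0.5 -0.1 -1.1] open 0.153 jaw 108.35 toolx [ 0.0132  0.0035 -0.9999] tooly [-0.949 -0.315 -0.014]
shift [12.5  0.  -0.6]
```

View pics/w9.png

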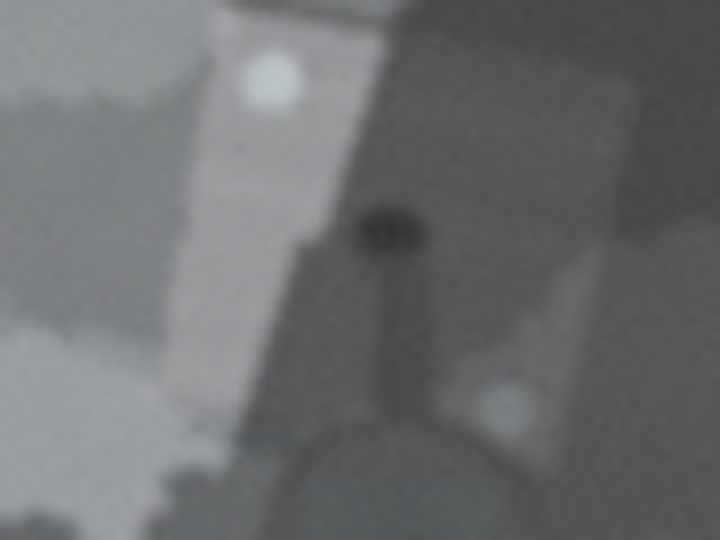

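Run:
```python
from h import *
f=np.load("w9.npy",allow_pickle=True).item();hd(f,(393,236),(404,272),122.3);rel()
```

```text
hole [660.9  14.6 108. ] tip [659.9  15.3 122.3] d [  1.1  -0.8 -14.3]
tool shift [ 0.  -0.8 -1.1]
t 9.98 pos [662.9  15.9 204.5] F [ 0.5 -0.1 -1.1] open 0.153 jaw 108.35 toolx [ 0.0132  0.0035 -0.9999] tooly [-0.949 -0.315 -0.014]
```

Request:
apply_moves:
  xyz:
    - [2,-0.5,-0.6]
    - [2,-0.3,-0.4]
    - [2,0,0]
    - [2,0,0]
    - [0,0,0]
  spin: [0,0,0,0,0]

```text
time_s: 10.4
position: [664.1, 15.3, 195.9]
tool_rot: [-94.4, 89.2, 13.9]
force: [1.2, -0.8, -0.8]
opening: 0.158
```

Run:
```python
from h import *
rel()
f=grab_frame("wrist");np.save("w10.npy",f,allow_pickle=True)
crop(f,"w10",275,170,80,60,9)
```

```text
t 10.4 pos [664.1  15.3 195.9] F [ 1.2 -0.8 -0.8] open 0.158 jaw 108.37 toolx [ 0.0134  0.0033 -0.9999] tooly [-0.949 -0.315 -0.014]
```

View pics/w10.png

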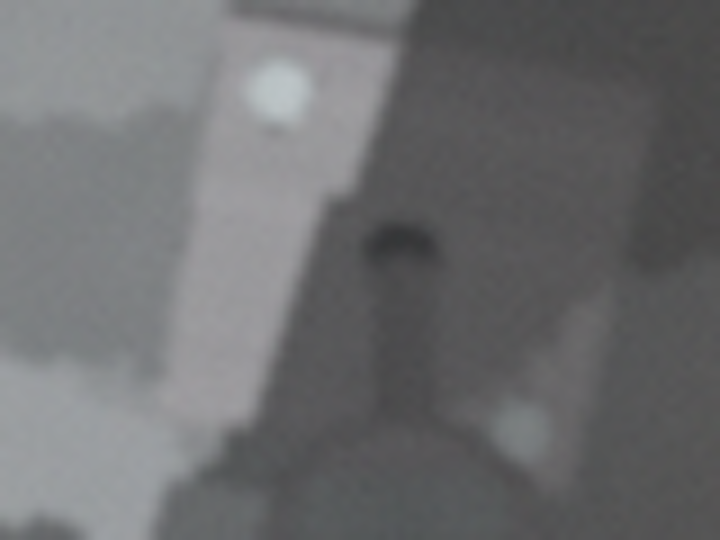

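Run:
```python
from h import *
f=np.load("w10.npy",allow_pickle=True).item();hd(f,(402,253),(404,272),113.7);rel()
```

```text
hole [661.1  14.4 108. ] tip [661.1  14.6 113.7] d [-0.  -0.2 -5.7]
tool shift [-0.   0.1 -0.2]
t 10.45 pos [664.1  15.3 196.1] F [ 0.8  0.3 -1.3] open 0.157 jaw 108.37 toolx [ 0.0136  0.0033 -0.9999] tooly [-0.949 -0.315 -0.014]
```

Request:
apply_moves:
  xyz:
    - [1.5,0,0]
    - [1.5,0,0]
    - [1.5,0,0]
    - [1,0,0]
  spin: [0,0,0,0]

```text
time_s: 10.78
position: [664.4, 15.0, 190.2]
tool_rot: [-95.2, 89.2, 13.1]
force: [-0.2, 0.4, -0.4]
opening: 0.157
```

Request:
apply_moves:
  xyz:
    - [1,0,0]
    - [1,0,0]
    - [1,0,0]
  spin: [0,0,0]

```text
time_s: 11.03
position: [664.4, 14.9, 186.8]
tool_rot: [-95.3, 89.2, 13.1]
force: [-0.6, 0.2, -1.2]
opening: 0.151
```

Request:
apply_moves:
  xyz:
    - [1.2,0,0]
    - [1.2,0,0]
    - [1.2,0,0]
    - [1.2,0,0]
  spin: [0,0,0,0]

```text
time_s: 11.37
position: [664.6, 15.0, 181.6]
tool_rot: [-95.4, 89.2, 12.9]
force: [-0.3, -0.4, -0.7]
opening: 0.154
```

Run:
```python
from h import *
rel()
f=grab_frame("wrist");np.save("w11.npy",f,allow_pickle=True)
crop(f,"w11",275,170,80,60,9)
```

```text
t 11.37 pos [664.6  15.  181.6] F [-0.3 -0.4 -0.7] open 0.154 jaw 108.35 toolx [ 0.0141  0.0032 -0.9999] tooly [-0.949 -0.315 -0.014]
```

View pics/w11.png

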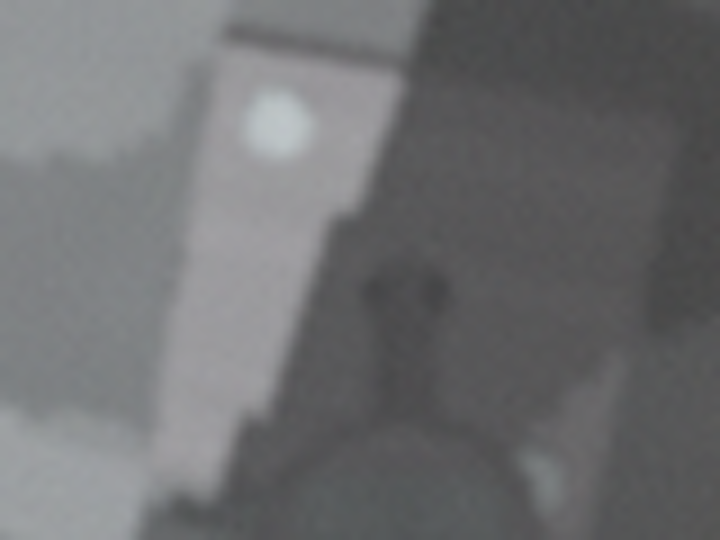

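w11 shows the shank entering the hole, centred at crop (403,290), with no contact force. I'll keep going down gently.

Request:
apply_moves:
  xyz:
    - [1,0,0]
    - [1,0,0]
    - [1,0,0]
    - [1,0,0]
  spin: [0,0,0,0]

```text
time_s: 11.75
position: [664.6, 15.0, 177.1]
tool_rot: [-95.3, 89.2, 13.1]
force: [-0.3, 0.0, -0.8]
opening: 0.156
```

Request:
apply_moves:
  xyz:
    - [1,0,0]
    - [1,0,0]
    - [1,0,0]
  spin: [0,0,0]

```text
time_s: 12.0
position: [664.7, 15.0, 173.8]
tool_rot: [-95.4, 89.2, 13.0]
force: [0.4, 0.0, -0.2]
opening: 0.158
```

Request:
apply_moves:
  xyz:
    - [1,0,0]
    - [1,0,0]
    - [1,0,0]
  spin: [0,0,0]

```text
time_s: 12.25
position: [664.7, 15.0, 170.5]
tool_rot: [-95.4, 89.2, 12.9]
force: [-0.7, 0.1, -1.4]
opening: 0.15
```

Request:
apply_moves:
  xyz:
    - [1,0,0]
    - [1,0,0]
    - [1,0,0]
  spin: [0,0,0]

```text
time_s: 12.5
position: [665.2, 15.1, 169.9]
tool_rot: [-93.1, 89.2, 15.2]
force: [-2.1, -0.3, 5.3]
opening: 0.156
```

Request:
apply_moves:
  xyz:
    - [1,0,0]
    - [1,0,0]
  spin: [0,0]

```text
time_s: 12.67
position: [665.1, 15.0, 170.0]
tool_rot: [-91.3, 89.2, 17.0]
force: [-1.3, 0.5, 4.3]
opening: 0.154
```

Request:
apply_moves:
  xyz:
    - [0.8,0,0]
    - [0.8,0,0]
  spin: [0,0]

```text
time_s: 12.83
position: [665.1, 15.0, 169.9]
tool_rot: [-89.9, 89.2, 18.4]
force: [-2.6, -0.0, 4.5]
opening: 0.154
```

Request:
apply_moves:
  xyz:
    - [1.5,0,0]
    - [1.5,0,0]
  spin: [0,0]

```text
time_s: 13.0
position: [665.2, 15.1, 168.4]
tool_rot: [-88.5, 89.2, 19.8]
force: [-1.7, 0.4, 6.1]
opening: 0.154
```

Request:
apply_moves:
  xyz:
    - [1.8,0,0]
    - [1.8,0,0]
  spin: [0,0]

```text
time_s: 13.17
position: [665.2, 15.0, 166.4]
tool_rot: [-87.3, 89.2, 21.0]
force: [-1.7, -0.0, 7.5]
opening: 0.157
```

Request:
apply_moves:
  xyz:
    - [2,0,0]
    - [2,0,0]
  spin: [0,0]

```text
time_s: 13.33
position: [665.4, 14.9, 164.0]
tool_rot: [-87.0, 89.1, 21.3]
force: [-1.6, 1.0, 5.8]
opening: 0.156
```

Run:
```python
from h import *
rel()
f=grab_frame("wrist");cv2.imwrite("pics/w12.png",f["image"][:,:,::-1])
```

```text
t 13.33 pos [665.4  14.9 164. ] F [-1.6  1.   5.8] open 0.156 jaw 108.29 toolx [ 0.0142  0.0055 -0.9999] tooly [-0.949 -0.314 -0.015]
```

View pics/w12.png

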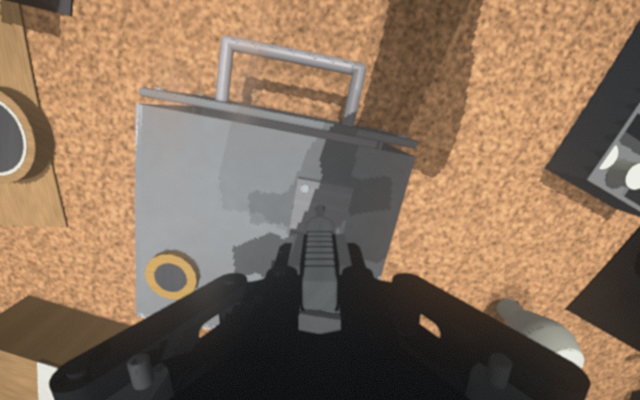

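The tray panel is now separating from the case front, near (270,115). I'll hold for a moment to confirm the release.

Request:
apply_moves:
  xyz:
    - [0.3,0,0]
    - [0.3,0,0]
  spin: [0,0]

```text
time_s: 13.55
position: [665.4, 14.9, 163.6]
tool_rot: [-86.7, 89.1, 21.6]
force: [-2.2, -0.4, 4.8]
opening: 0.154
```

Run:
```python
from h import *
rel()
f=grab_frame("wrist");cv2.imwrite("pics/w13.png",f["image"][:,:,::-1])
```

```text
t 13.55 pos [665.4  14.9 163.6] F [-2.2 -0.4  4.8] open 0.154 jaw 108.29 toolx [ 0.0142  0.0056 -0.9999] tooly [-0.949 -0.314 -0.015]
```

View pics/w13.png

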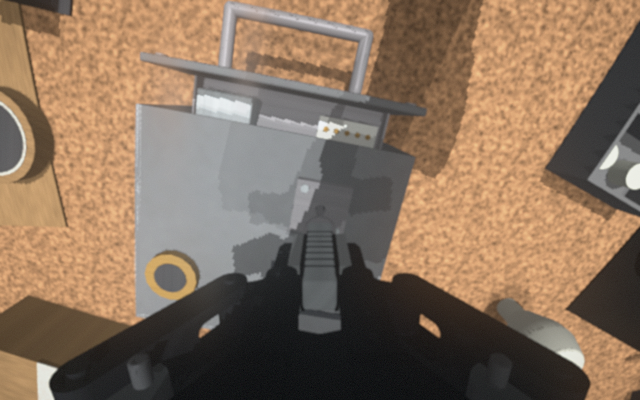

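The tray has sprung out about 30 mm. Now I'll withdraw the pin straight up.

Request:
apply_moves:
  xyz:
    - [-3,0,0]
    - [-4,0,0]
    - [-5,0,0]
    - [-5,0,0]
    - [-6,0,0]
    - [-6,0,0]
    - [-6,0,0]
    - [-6,0,0]
    - [-6,0,0]
    - [0,0,0]
  spin: [0,0,0,0,0,0,0,0,0,0]

```text
time_s: 14.43
position: [665.2, 14.6, 213.5]
tool_rot: [-90.3, 89.1, 18.0]
force: [0.2, 0.1, -0.6]
opening: 0.152
```

Run:
```python
from h import *
rel((493,-316,215),107.5)
```

```text
t 14.43 pos [665.2  14.6 213.5] F [ 0.2  0.1 -0.6] open 0.152 jaw 108.3 toolx [ 0.0156  0.0051 -0.9999] tooly [-0.949 -0.314 -0.016]
shift [  -5.9  267.3 -259.8]
yaw err -0.8 spin rad 0.014
```

Request:
apply_moves:
  xyz:
    - [-1,18,-18]
    - [-1,18,-18]
    - [-1,18,-18]
    - [-1,18,-18]
    - [-1,18,-18]
    - [-1,18,-18]
    - [-1,18,-18]
    - [-1,18,-17]
    - [-1,18,-17]
    - [-1,18,-17]
  spin: [0,0,0,0,0,0,0,0,0,0]

```text
time_s: 15.27
position: [551.5, -209.3, 221.0]
tool_rot: [-83.1, 88.6, 26.2]
force: [0.1, -0.4, -0.7]
opening: 0.155
```

Run:
```python
from h import *
rel((493,-316,215),107.5)
```

```text
t 15.27 pos [ 551.5 -209.3  221. ] F [ 0.1 -0.4 -0.7] open 0.155 jaw 109.28 toolx [ 0.0224  0.011  -0.9997] tooly [-0.944 -0.33  -0.025]
shift [  3.5  90.5 -81.4]
yaw err -1.78 spin rad 0.0311
```

Request:
apply_moves:
  xyz:
    - [0,16,-14]
    - [0,16,-14]
    - [0,15,-13]
    - [0,13,-12]
    - [0,10,-9]
    - [0,8,-7]
    - [0,5,-4]
    - [0,0,0]
  spin: [0.01,0.01,0.01,0,0,0,0,0]

```text
time_s: 15.93
position: [487.0, -317.2, 220.1]
tool_rot: [-90.8, 88.7, 16.0]
force: [0.5, 0.9, 0.1]
opening: 0.155
```

Run:
```python
from h import *
rel((493,-316,190),107.5)
f=grab_frame("wrist");np.save("w14.npy",f,allow_pickle=True);cv2.imwrite("pics/w14.png",f["image"][:,:,::-1]);crop(f,"w14c",275,150,80,80,7.5)
rel()
```

```text
t 15.93 pos [ 487.  -317.2  220.1] F [0.5 0.9 0.1] open 0.155 jaw 106.78 toolx [ 0.0221  0.0063 -0.9997] tooly [-0.957 -0.289 -0.023]
shift [30.3 -5.4 -0.5]
yaw err 0.72 spin rad -0.0126
t 15.98 pos [ 487.6 -316.5  220.1] F [ 0.2 -0.3  0.3] open 0.152 jaw 106.82 toolx [ 0.0224  0.0068 -0.9997] tooly [-0.957 -0.289 -0.023]
```

View pics/w14c.png

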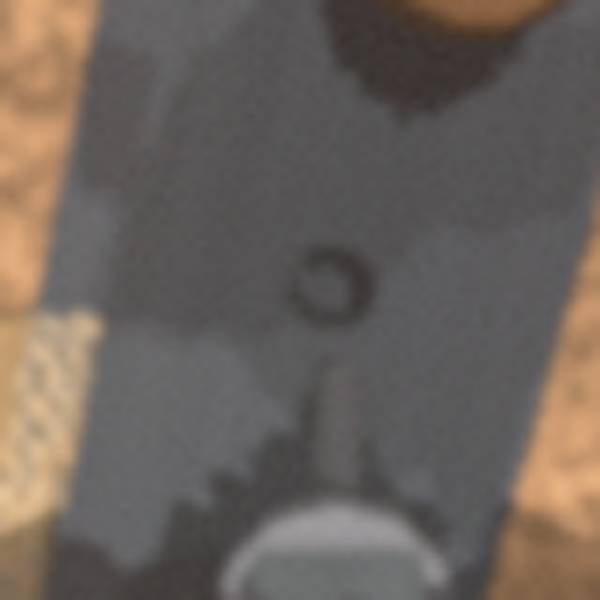

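Run:
```python
from h import *
f=np.load("w14.npy",allow_pickle=True).item()
C=lambda u,v:((u+.5)/7.5-.5+275,(v+.5)/7.5-.5+150)
h=atz(f,C(332,287),75);t=atz(f,C(337,372),138)
print(h.round(1),t.round(1),(h-t).round(1))
o=manip.get_obs();rel(np.array([487,-317.2,220.1])+[h[0]-t[0],h[1]-t[1],0])
```

```text
[ 491.6 -316.1   75. ] [ 484.2 -317.7  138. ] [  7.5   1.5 -63. ]
t 15.98 pos [ 487.6 -316.5  220.1] F [ 0.2 -0.3  0.3] open 0.152 jaw 106.82 toolx [ 0.0224  0.0068 -0.9997] tooly [-0.957 -0.289 -0.023]
shift [ 0.1 -6.8 -1.2]
```

Request:
apply_moves:
  xyz:
    - [8,-1.5,0]
    - [8,-1.5,-0.5]
    - [8,-1.5,0]
    - [8,-0.5,0]
    - [8,0,0]
    - [6,0,0]
    - [3,0,0]
    - [0,0,0]
  spin: [0,0,0,0,0,0,0,0]

```text
time_s: 16.65
position: [497.9, -308.1, 164.2]
tool_rot: [-79.2, 88.6, 28.2]
force: [-0.3, -0.4, -0.6]
opening: 0.157
```

Run:
```python
from h import *
rel((494,-315.7,160))
f=grab_frame("wrist");np.save("w15.npy",f,allow_pickle=True);crop(f,"w15c",275,150,80,80,7.5)
g=grab_frame("scene");crop(g,"s15",235,100,80,80,7)
```

```text
t 16.65 pos [ 497.9 -308.1  164.2] F [-0.3 -0.4 -0.6] open 0.157 jaw 107.42 toolx [ 0.0216  0.0116 -0.9997] tooly [-0.954 -0.299 -0.024]
shift [ 4.   6.1 -6.1]
```

View pics/w15c.png

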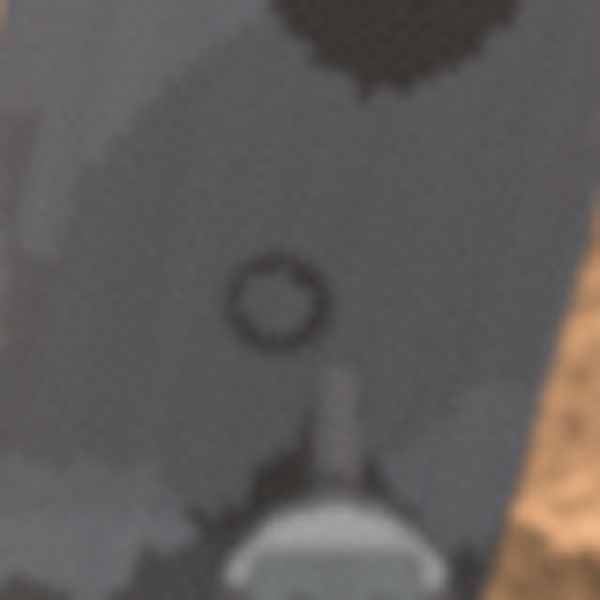

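View pics/s15.png

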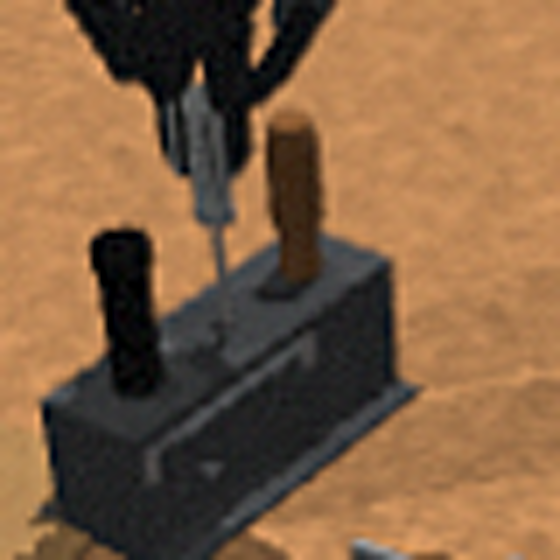

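```bash
cat >> h.py <<'E'
def rk(f,hp,tp,ztip,p0,zt):
    C=lambda u,v:((u+.5)/7.5-.5+275,(v+.5)/7.5-.5+150)
    h=atz(f,C(*hp),75);t=atz(f,C(*tp),ztip)
    print(h.round(1),t.round(1),(h-t).round(1))
    rel(np.array(p0)+[h[0]-t[0],h[1]-t[1],zt])
E
python3 - <<'E'
from h import *
f=np.load("w15.npy",allow_pickle=True).item()
rk(f,(280,302),(340,374),82.2,[497.9,-308.1,164.2],0)
E
```

```text
[ 491.3 -315.9   75. ] [ 495.1 -307.8   82.2] [-3.8 -8.1 -7.2]
t 16.75 pos [ 498.2 -308.5  165.1] F [-0.7  0.8 -1.4] open 0.157 jaw 107.4 toolx [ 0.0227  0.0109 -0.9997] tooly [-0.954 -0.299 -0.025]
shift [ 0.7  6.2 -6.1]
```

Request:
apply_moves:
  xyz:
    - [0,2,-2]
    - [0,2,-2]
    - [0,1.5,-1.5]
    - [0,0,0]
    - [0,0,0]
  spin: [0,0,0,0,0]

```text
time_s: 17.17
position: [494.8, -317.8, 166.8]
tool_rot: [-89.4, 88.4, 17.9]
force: [0.8, -0.0, -1.0]
opening: 0.155
```

Run:
```python
from h import *
rel((494.1,-316.2,164))
f=grab_frame("wrist");np.save("w16.npy",f,allow_pickle=True);crop(f,"w16c",275,150,80,80,7.5)
```

```text
t 17.17 pos [ 494.8 -317.8  166.8] F [ 0.8 -0.  -1. ] open 0.155 jaw 107.31 toolx [ 0.026   0.0084 -0.9996] tooly [-0.954 -0.297 -0.027]
shift [2.8 0.3 1.8]
```

View pics/w16c.png

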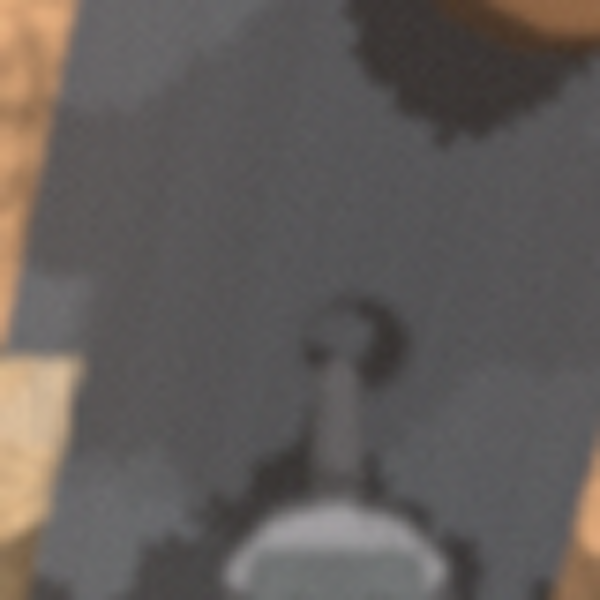

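Run:
```python
from h import *
f=np.load("w16.npy",allow_pickle=True).item()
rk(f,(357,344),(340,374),84.8,[494.8,-317.8,166.8],0)
```

```text
[ 491.4 -316.1   75. ] [ 492.4 -317.8   84.8] [-1.   1.7 -9.8]
t 17.22 pos [ 494.8 -318.   166.9] F [ 0.2 -0.1 -0.1] open 0.154 jaw 107.3 toolx [ 0.026   0.0082 -0.9996] tooly [-0.954 -0.297 -0.027]
shift [0.  0.3 2.1]
```

Request:
apply_moves:
  xyz:
    - [1,0.3,1]
    - [1,0,0.6]
    - [2,0,0]
    - [3,0,0]
    - [3,0,0]
    - [2,0,0]
    - [0,0,0]
  spin: [0,0,0,0,0,0,0]

```text
time_s: 17.8
position: [494.5, -315.8, 153.8]
tool_rot: [-89.7, 88.4, 17.6]
force: [-0.2, -1.1, -1.5]
opening: 0.151
```

Run:
```python
from h import *
rel((493,-316,150))
f=grab_frame("wrist");np.save("w17.npy",f,allow_pickle=True);crop(f,"w17c",275,150,80,80,7.5)
```

```text
t 17.8 pos [ 494.5 -315.8  153.8] F [-0.2 -1.1 -1.5] open 0.151 jaw 107.34 toolx [ 0.0265  0.0084 -0.9996] tooly [-0.954 -0.298 -0.028]
shift [3.8 1.6 0.3]
```

View pics/w17c.png

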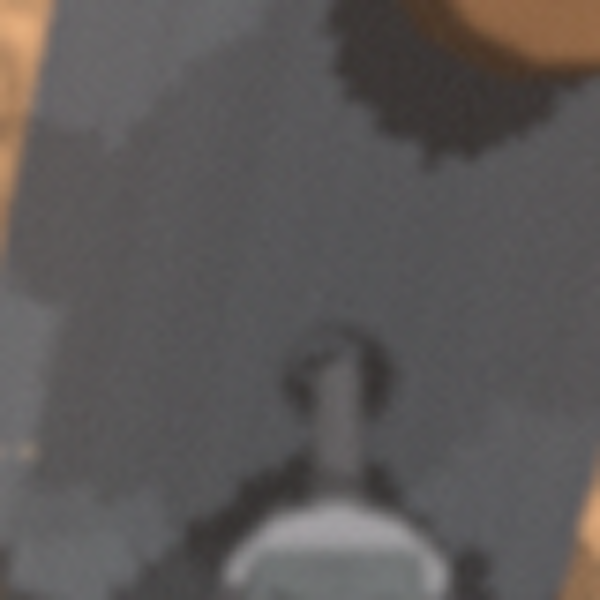

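Request:
apply_moves:
  xyz:
    - [2,0.3,0]
    - [3,0.3,0]
    - [3,0,0]
    - [3,0,0]
    - [2,0,0]
    - [0,0,0]
  spin: [0,0,0,0,0,0]

```text
time_s: 18.35
position: [494.4, -316.0, 139.5]
tool_rot: [-90.1, 88.4, 17.3]
force: [0.0, 0.4, -1.6]
opening: 0.155
```

Run:
```python
from h import *
rel((493,-316,102))
f=grab_frame("wrist");np.save("w18.npy",f,allow_pickle=True);crop(f,"w18c",275,150,80,80,7.5)
```

```text
t 18.35 pos [ 494.4 -316.   139.5] F [ 0.   0.4 -1.6] open 0.155 jaw 107.33 toolx [ 0.0266  0.0083 -0.9996] tooly [-0.954 -0.298 -0.028]
shift [37.4  2.4  0.4]
```

View pics/w18c.png

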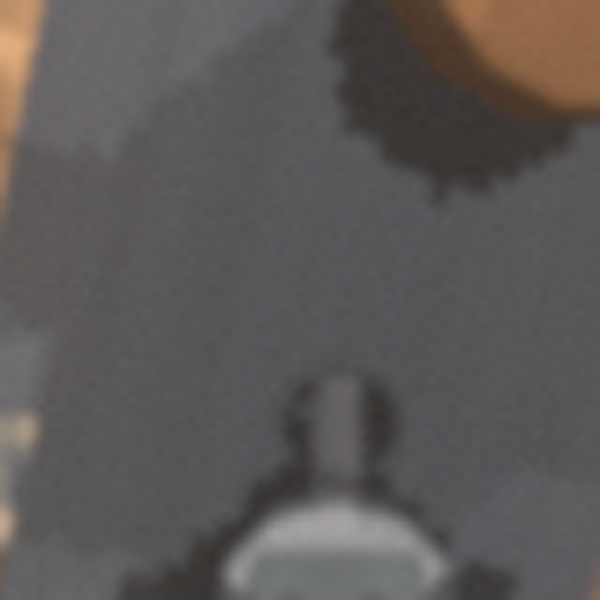

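Request:
apply_moves:
  xyz:
    - [3,0.3,0]
    - [4,0.3,0]
    - [4,0.3,0]
    - [4,0.2,0]
    - [4,0,0]
    - [4,0,0]
    - [4,0,0]
    - [2,0,0]
    - [0,0,0]
  spin: [0,0,0,0,0,0,0,0,0]

```text
time_s: 19.15
position: [494.2, -316.2, 107.3]
tool_rot: [-90.2, 88.4, 17.1]
force: [0.7, -0.2, -1.2]
opening: 0.157
```

Run:
```python
from h import *
rel((493,-316,100))
```

```text
t 19.15 pos [ 494.2 -316.2  107.3] F [ 0.7 -0.2 -1.2] open 0.157 jaw 107.34 toolx [ 0.0267  0.0082 -0.9996] tooly [-0.954 -0.298 -0.028]
shift [7.3 1.3 0.6]
```

Now 1 mm rows until the collar seats.

Request:
apply_moves:
  xyz:
    - [1,0.3,0]
    - [1,0.3,0]
    - [1,0,0]
    - [1,0,0]
    - [1,0,0]
  spin: [0,0,0,0,0]

```text
time_s: 19.57
position: [494.1, -316.7, 102.2]
tool_rot: [-91.7, 88.4, 15.6]
force: [-1.1, 0.3, 0.1]
opening: 0.156
```

Request:
apply_moves:
  xyz:
    - [1,0,0]
    - [1,0,0]
    - [1,0,0]
  spin: [0,0,0]

```text
time_s: 19.82
position: [494.4, -316.7, 99.2]
tool_rot: [-92.6, 88.3, 14.8]
force: [0.3, 0.6, -0.1]
opening: 0.159
```

Request:
apply_moves:
  xyz:
    - [1,0,0]
    - [1,0,0]
  spin: [0,0]

```text
time_s: 19.98
position: [494.5, -316.8, 99.1]
tool_rot: [-90.9, 88.3, 16.4]
force: [-3.3, 1.2, 7.5]
opening: 0.157
```

Seated at TCP z = 99.1, against 99.2 when gripped. Now I'll release it.

Request:
apply_moves:
  xyz:
    - [0,0,0]
    - [0,0,0]
    - [0,0,0]
    - [0,0,0]
    - [0,0,0]
    - [0,0,0]
    - [0,0,0]
    - [0,0,0]
  spin: [0,0,0,0,0,0,0,0]
  grip: 0

```text
time_s: 20.65
position: [495.1, -317.2, 99.4]
tool_rot: [-93.2, 88.3, 14.1]
force: [0.0, -0.3, -1.0]
opening: 0.998
```

Run:
```python
from h import *
rel((493,-316,200))
f=grab_frame("wrist");cv2.imwrite("pics/w19.png",f["image"][:,:,::-1])
```

```text
t 20.65 pos [ 495.1 -317.2   99.4] F [ 0.  -0.3 -1. ] open 0.998 jaw 107.31 toolx [ 0.0294  0.0074 -0.9995] tooly [-0.954 -0.298 -0.03 ]
shift [-100.6   -1.4    1.6]
```

View pics/w19.png

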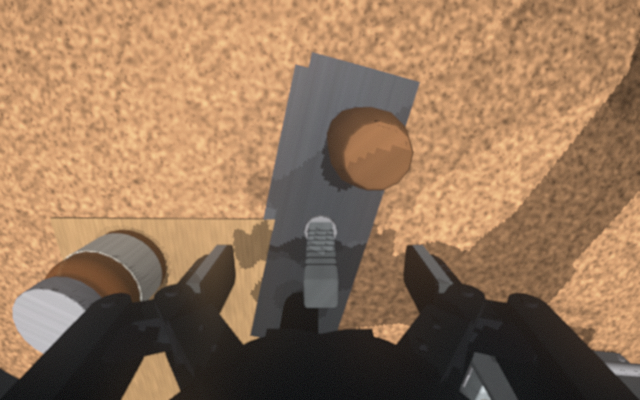

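Pin stands free between the open fingers, at (320,270). I'll raise the arm and check it from above.

Request:
apply_moves:
  xyz:
    - [-8,0,0]
    - [-14,0,0]
    - [-14,0,0]
    - [-14,0,0]
    - [-14,0,0]
    - [-14,0,0]
    - [-14,0,0]
    - [-14,0,0]
    - [-10,0,0]
    - [0,0,0]
  spin: [0,0,0,0,0,0,0,0,0,0]

```text
time_s: 21.53
position: [490.4, -317.8, 224.2]
tool_rot: [-91.2, 88.3, 16.1]
force: [0.6, -0.2, 0.7]
opening: 1.005
```

Run:
```python
from h import *
rel((560,-160,230),0)
f=grab_frame("scene");crop(f,"s20",220,80,140,160,3.7);np.save("s20.npy",f,allow_pickle=True)
f=grab_frame("wrist");cv2.imwrite("pics/w20.png",f["image"][:,:,::-1]);
```

```text
t 21.53 pos [ 490.4 -317.8  224.2] F [ 0.6 -0.2  0.7] open 1.005 jaw 107.28 toolx [ 0.0283  0.0081 -0.9996] tooly [-0.954 -0.297 -0.029]
shift [  -2.6 -113.5  130. ]
yaw err 72.72 spin rad -1.2692
```

View pics/s20.png

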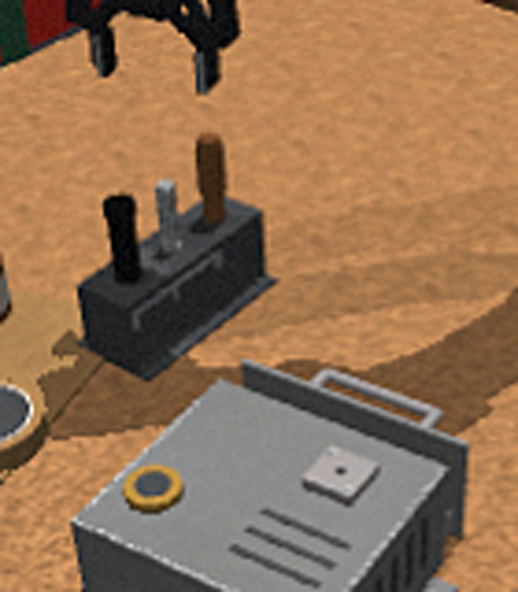

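View pics/w20.png

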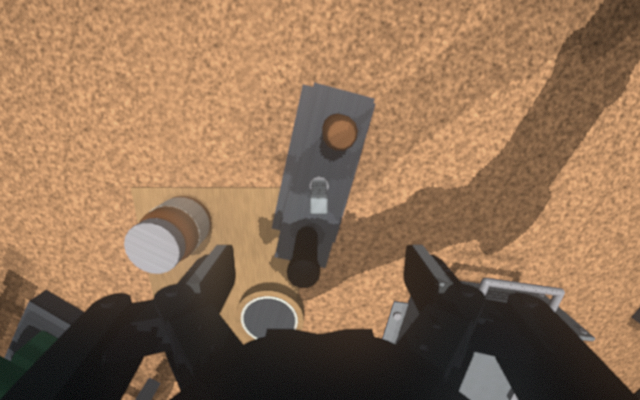

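Run:
```python
from h import *
print(manip.get_obs()["q"].round(1))
f=grab_frame("top");np.save("t20.npy",f,allow_pickle=True);crop(f,"t20",265,150,110,90,6.5);crop(f,"t20b",380,190,90,100,6)
```

```text
[ 22.2  24.2   9.2 112.2  -7.3  43.1 143.3]
```

View pics/t20.png

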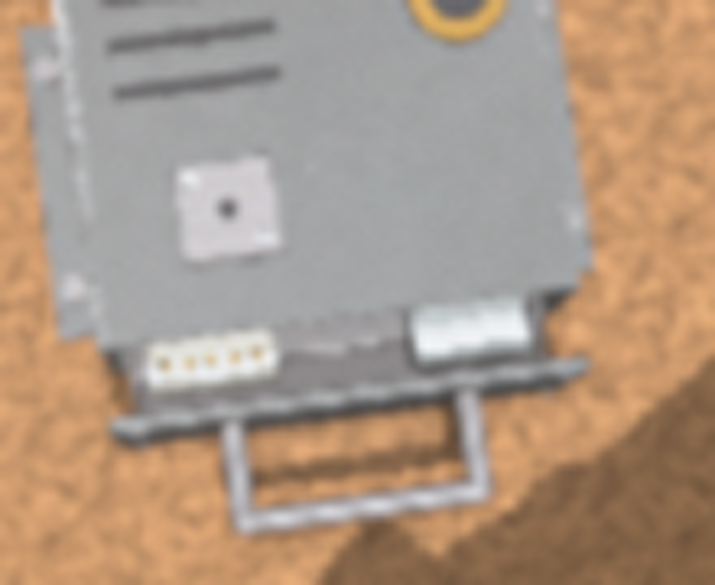

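View pics/t20b.png

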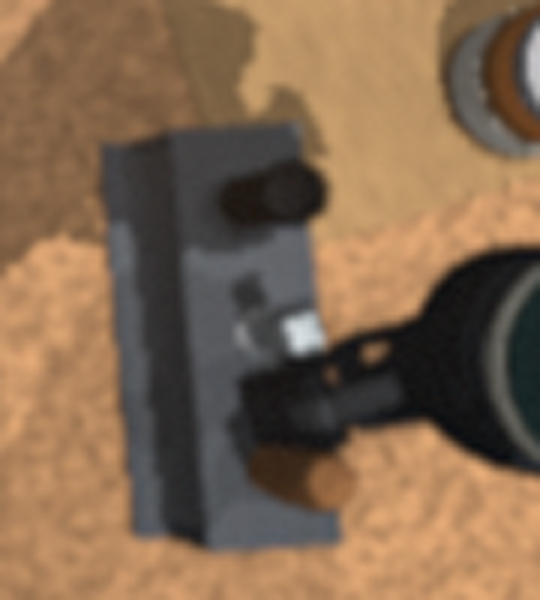

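t20 shows the handle bar from crop (245,522) to (487,493). t20b shows the pin top at (302,333), about where it stood at the start (302,336).

Run:
```python
from h import *
f=np.load("t20.npy",allow_pickle=True).item()
C=lambda u,v:((u+.5)/6.5-.5+265,(v+.5)/6.5-.5+150)
a=atz(f,C(245,521),76);b=atz(f,C(487,493),76);print(a.round(1),b.round(1),((a+b)/2).round(1),np.degrees(np.arctan2(*(a-b)[[1,0]]))-90)
```

```text
[536.7   8.1  76. ] [547.8 -93.1  76. ] [542.2 -42.5  76. ] 6.256479347543461
```

Request:
apply_moves:
  xyz:
    - [0,0,0]
    - [0,0,0]
    - [0,0,0]
    - [0,0,0]
    - [0,0,0]
    - [0,0,0]
    - [0,0,0]
    - [0,0,0]
    - [0,0,0]
    - [0,0,0]
  spin: [0.11,0.11,0.11,0.11,0.11,0.11,0.11,0.11,0.11,0.11]
  grip: 0.55

```text
time_s: 22.52
position: [481.9, -311.8, 208.8]
tool_rot: [42.5, 88.7, 83.8]
force: [-0.1, 0.0, 0.2]
opening: 0.451
```

Run:
```python
from h import *
rel((540,-42,200),6.6)
```

```text
t 22.52 pos [ 481.9 -311.8  208.8] F [-0.1  0.   0.2] open 0.451 jaw 41.25 toolx [ 0.0024  0.022  -0.9998] tooly [-0.659  0.752  0.015]
shift [ 14.8 164.3 221.3]
yaw err -34.65 spin rad 0.6047
```

Request:
apply_moves:
  xyz:
    - [-1,0,0]
    - [-1,0,0]
    - [-1,0,0]
    - [-1,0,0]
    - [-1,0,0]
    - [-1,0,0]
  spin: [0.1,0.1,0.1,0.1,0.1,0.09]

```text
time_s: 23.02
position: [477.7, -308.1, 206.7]
tool_rot: [109.4, 88.2, 115.1]
force: [0.0, 0.3, 0.3]
opening: 0.448
```

Run:
```python
from h import *
rel((541,-45,190),6.5)
```

```text
t 23.02 pos [ 477.7 -308.1  206.7] F [0.  0.3 0.3] open 0.448 jaw 5.69 toolx [-0.0132  0.0281 -0.9995] tooly [-0.099  0.995  0.029]
shift [ 23.3 254.9  89.3]
yaw err 0.81 spin rad -0.0141
```

Request:
apply_moves:
  xyz:
    - [0,20,7]
    - [0,24,8]
    - [0,24,8]
    - [0,24,8]
    - [0,24,8]
    - [0,24,8]
    - [0,24,8]
    - [0,24,8]
    - [0,24,8]
    - [0,20,7]
  spin: [0,0,0,0,0,0,0,0,0,0]

```text
time_s: 23.85
position: [527.5, -64.3, 200.0]
tool_rot: [144.2, 87.5, 148.8]
force: [-0.2, 1.0, 0.1]
opening: 0.449
```

Run:
```python
from h import *
rel((541,-43,160),6.5)
```

```text
t 23.85 pos [527.5 -64.3 200. ] F [-0.2  1.   0.1] open 0.449 jaw 4.72 toolx [-0.0372  0.0225 -0.9991] tooly [-0.081  0.996  0.025]
shift [39.9 19.1 16.6]
yaw err 1.78 spin rad -0.0311
```

Request:
apply_moves:
  xyz:
    - [4,4,3]
    - [8,4,4]
    - [8,4,3]
    - [8,3,3]
    - [8,2,2]
    - [8,0,0]
    - [8,0,0]
    - [8,0,0]
    - [0,0,0]
  spin: [-0.01,-0.01,-0.01,0,0,0,0,0,0]

```text
time_s: 24.6
position: [536.0, -42.5, 128.8]
tool_rot: [149.9, 87.1, 156.6]
force: [0.7, 0.4, 1.3]
opening: 0.448
```

Run:
```python
from h import *
rel((541,-43,53),6.5)
f=grab_frame("wrist");np.save("w30.npy",f,allow_pickle=True);cv2.imwrite("pics/w30.png",f["image"][:,:,::-1])
f=grab_frame("scene");crop(f,"s30",250,100,120,140,4)
```

```text
t 24.6 pos [536.  -42.5 128.8] F [0.7 0.4 1.3] open 0.448 jaw 6.71 toolx [-0.0471  0.0204 -0.9987] tooly [-0.116  0.993  0.026]
shift [75.5 -3.1  8.3]
yaw err -0.21 spin rad 0.0036
```

View pics/w30.png

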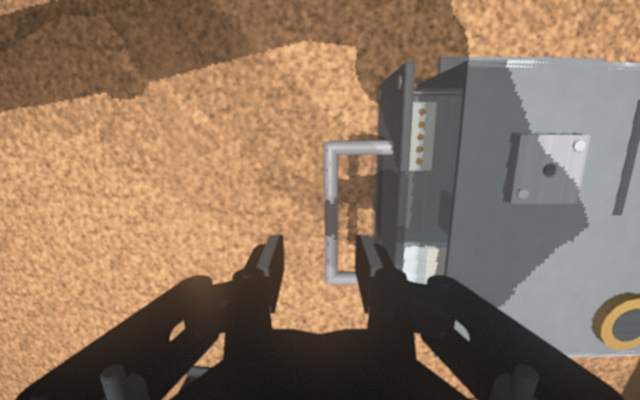

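View pics/s30.png

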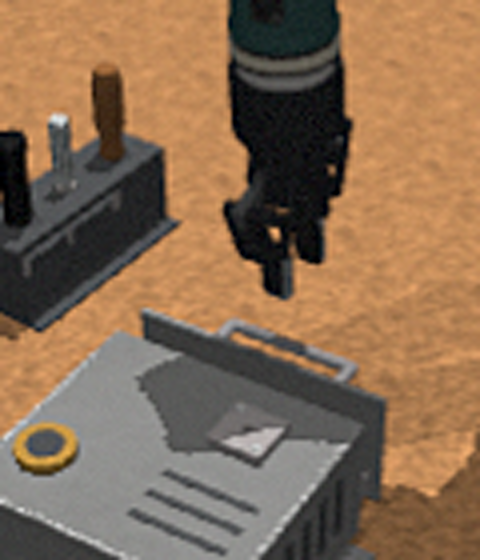

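Run:
```python
from h import *
f=np.load("w30.npy",allow_pickle=True).item()
a=atz(f,(332,149),74);b=atz(f,(331.5,278),74);print(a.round(1),b.round(1),((a+b)/2).round(1))
```

```text
[536.8   7.8  74. ] [549.  -89.5  74. ] [542.9 -40.8  74. ]
```

Request:
apply_moves:
  xyz:
    - [4,-1,3]
    - [6,-1,3]
    - [6,0,2]
    - [6,0,0]
    - [6,0,0]
    - [0,0,0]
  spin: [0,0,0,0,0,0]

```text
time_s: 25.2
position: [546.7, -43.9, 100.7]
tool_rot: [146.6, 87.4, 153.2]
force: [0.2, 1.0, -0.6]
opening: 0.446
```

Run:
```python
from h import *
rel((541.6,-43,60),6.5)
f=grab_frame("wrist");np.save("w31.npy",f,allow_pickle=True);cv2.imwrite("pics/w31.png",f["image"][:,:,::-1])
```

```text
t 25.2 pos [546.7 -43.9 100.7] F [ 0.2  1.  -0.6] open 0.446 jaw 6.67 toolx [-0.0399  0.0202 -0.999 ] tooly [-0.115  0.993  0.025]
shift [40.9  0.5 -3.5]
yaw err -0.17 spin rad 0.0029
```

View pics/w31.png

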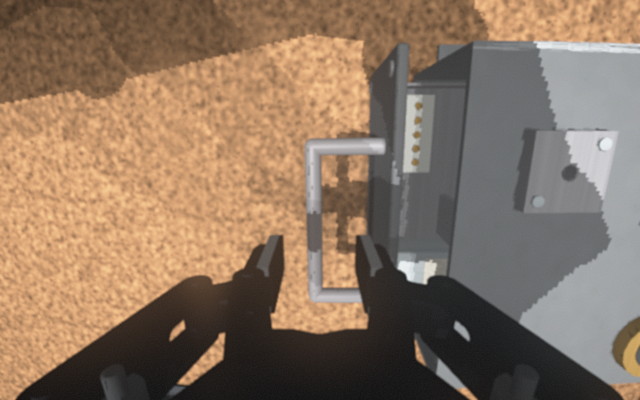

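Request:
apply_moves:
  xyz:
    - [4,0,-1.5]
    - [5,0,-1]
    - [5,0,0]
    - [5,0,0]
    - [5,0,0]
    - [5,0,0]
    - [5,0,0]
    - [4,0,0]
    - [0,0,0]
  spin: [0,0,0,0,0,0,0,0,0]

```text
time_s: 26.0
position: [542.2, -43.3, 59.3]
tool_rot: [146.4, 87.4, 153.0]
force: [0.3, -0.4, -0.1]
opening: 0.451
```

Run:
```python
from h import *
rel((541.6,-43,60),6.5)
f=grab_frame("wrist");np.save("w32.npy",f,allow_pickle=True);cv2.imwrite("pics/w32.png",f["image"][:,:,::-1])
```

```text
t 26.0 pos [542.2 -43.3  59.3] F [ 0.3 -0.4 -0.1] open 0.451 jaw 6.67 toolx [-0.0397  0.0202 -0.999 ] tooly [-0.115  0.993  0.025]
shift [-0.7  0.4 -0.6]
yaw err -0.17 spin rad 0.003
```

View pics/w32.png

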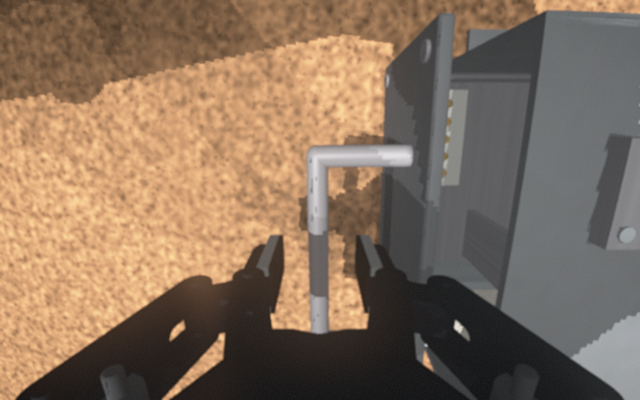

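The bar lies centred between the fingers at column 318, with clearance to the panel. I'll close on it.

Request:
apply_moves:
  xyz:
    - [0,0,0]
    - [0,0,0]
    - [0,0,0]
    - [0,0,0]
    - [0,0,0]
    - [0,0,0]
  spin: [0,0,0,0,0,0]
  grip: 1

```text
time_s: 26.55
position: [542.4, -43.6, 59.8]
tool_rot: [146.7, 87.5, 153.4]
force: [-0.3, -0.5, -1.7]
opening: 0.088
```

Request:
apply_moves:
  xyz:
    - [0,0,-3]
    - [0,0,-4]
    - [0,0,-5]
    - [0,0,-5]
  spin: [0,0,0,0]

```text
time_s: 26.88
position: [529.3, -45.3, 59.9]
tool_rot: [144.8, 88.0, 151.7]
force: [2.4, 0.2, -7.3]
opening: 0.088
```

Run:
```python
from h import *
rel((472,-50,60),6.5)
f=grab_frame("wrist");cv2.imwrite("pics/w33.png",f["image"][:,:,::-1])
```

```text
t 26.88 pos [529.3 -45.3  59.9] F [ 2.4  0.2 -7.3] open 0.088 jaw 6.89 toolx [-0.031   0.0167 -0.9994] tooly [-0.119  0.993  0.02 ]
shift [  1.6   2.2 -57.4]
yaw err -0.39 spin rad 0.0069
```

View pics/w33.png

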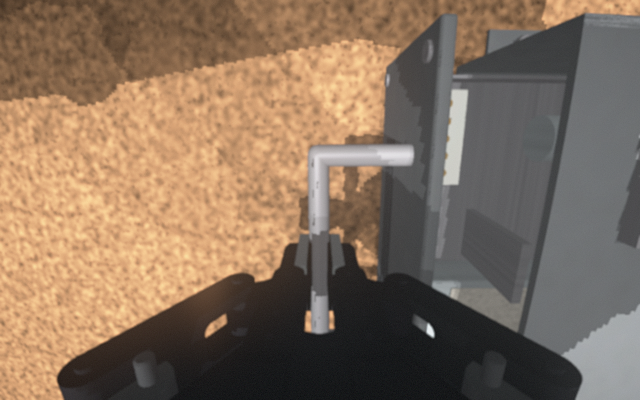

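Request:
apply_moves:
  xyz:
    - [0.2,0,-6]
    - [0.2,0,-6]
    - [0.2,0,-6]
    - [0.2,0,-6]
    - [0.2,0,-6]
    - [0.2,0,-6]
  spin: [0,0,0,0,0,0]

```text
time_s: 27.43
position: [490.3, -50.5, 59.9]
tool_rot: [144.9, 88.1, 151.8]
force: [3.8, -0.8, -7.4]
opening: 0.085
```

Run:
```python
from h import *
rel((472,-50,60),6.5)
```

```text
t 27.43 pos [490.3 -50.5  59.9] F [ 3.8 -0.8 -7.4] open 0.085 jaw 6.88 toolx [-0.0297  0.0159 -0.9994] tooly [-0.119  0.993  0.019]
shift [  0.4   2.7 -18.1]
yaw err -0.38 spin rad 0.0066
```

Request:
apply_moves:
  xyz:
    - [0.3,0,-4]
    - [0.3,0,-4]
    - [0.3,0,-3]
  spin: [0,0,0]

```text
time_s: 27.68
position: [476.9, -52.2, 59.8]
tool_rot: [144.5, 88.0, 151.3]
force: [3.5, -0.7, -4.1]
opening: 0.089
```

Request:
apply_moves:
  xyz:
    - [0.3,0,-3]
    - [0.3,0,-3]
    - [0.3,0,-2]
  spin: [0,0,0]

```text
time_s: 27.93
position: [470.9, -53.0, 59.8]
tool_rot: [139.7, 88.3, 146.5]
force: [7.4, 2.0, -7.7]
opening: 0.089
```

Request:
apply_moves:
  xyz:
    - [0.3,0,-2]
    - [0.3,0,-2]
    - [0.3,0,-2]
  spin: [0,0,0]

```text
time_s: 28.18
position: [471.1, -53.0, 59.8]
tool_rot: [125.4, 88.8, 132.4]
force: [4.9, 0.6, -5.4]
opening: 0.091
```

The tray is at its stop: x stays at 471 while the pull force rises. I'll open partially and lift.

Request:
apply_moves:
  xyz:
    - [0,0,0]
    - [0,0,0]
    - [0,0,0]
    - [0,0,0]
    - [0,0,0]
    - [0,0,0]
  spin: [0,0,0,0,0,0]
  grip: 0.55

```text
time_s: 28.68
position: [466.1, -52.6, 60.3]
tool_rot: [131.6, 88.3, 138.4]
force: [-0.2, 0.3, -0.4]
opening: 0.452
```

Run:
```python
from h import *
rel((471,-53,160))
f=grab_frame("wrist");cv2.imwrite("pics/w34.png",f["image"][:,:,::-1])
```

```text
t 28.68 pos [466.1 -52.6  60.3] F [-0.2  0.3 -0.4] open 0.452 jaw 6.76 toolx [-0.0217  0.0193 -0.9996] tooly [-0.117  0.993  0.022]
shift [-99.8   1.2   2.9]
```

View pics/w34.png

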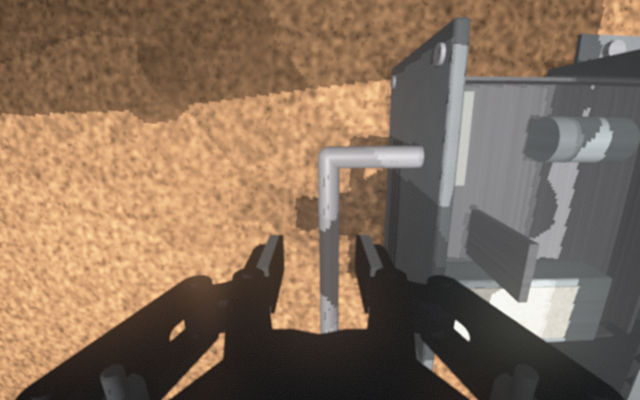

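Request:
apply_moves:
  xyz:
    - [-2,0,2]
    - [-6,0,1]
    - [-8,0,0]
    - [-10,0,0]
    - [-12,0,0]
    - [-12,0,0]
    - [-12,0,0]
    - [-12,0,0]
    - [-12,0,0]
    - [-12,0,0]
  spin: [0,0,0,0,0,0,0,0,0,0]

```text
time_s: 29.57
position: [469.8, -54.4, 165.6]
tool_rot: [136.1, 88.1, 142.8]
force: [0.7, 0.4, 0.3]
opening: 0.452
```

Request:
apply_moves:
  xyz:
    - [-12,0,0]
    - [-12,0,0]
    - [-12,0,0]
    - [-8,0,0]
    - [0,0,0]
    - [0,0,0]
  spin: [0,0,0,0,0,0]

```text
time_s: 30.07
position: [471.6, -55.7, 217.8]
tool_rot: [125.6, 88.4, 132.2]
force: [-0.4, 0.2, -1.0]
opening: 0.453
```

Run:
```python
from h import *
rel()
f=grab_frame("top");crop(f,"t40",240,110,130,140,4.2);crop(f,"t40b",380,190,90,100,6);np.save("t40.npy",f,allow_pickle=True)
f=grab_frame("scene");cv2.imwrite("pics/s40.png",f["image"][:,:,::-1])
```

```text
t 30.07 pos [471.6 -55.7 217.8] F [-0.4  0.2 -1. ] open 0.453 jaw 6.66 toolx [-0.0191  0.021  -0.9996] tooly [-0.116  0.993  0.023]
```

View pics/t40.png

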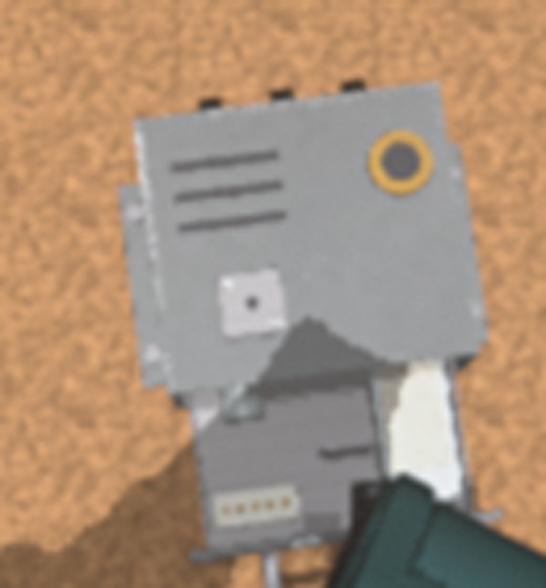

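View pics/t40b.png

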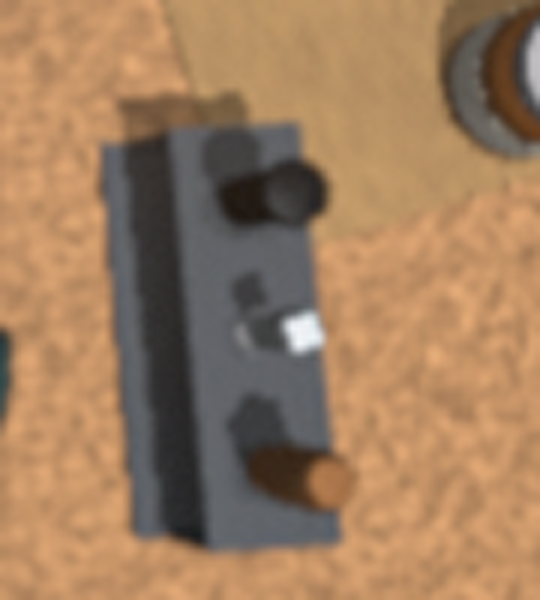

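View pics/s40.png

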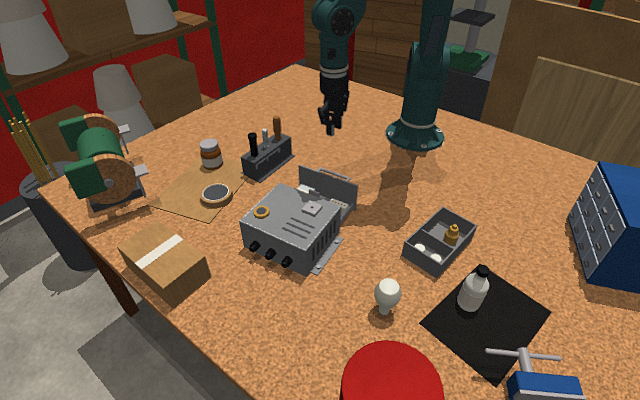

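Run:
```python
from h import *
f=grab_frame("wrist");np.save("w41.npy",f,allow_pickle=True);cv2.imwrite("pics/w41.png",f["image"][:,:,::-1])
```

```text
(no output)
```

View pics/w41.png

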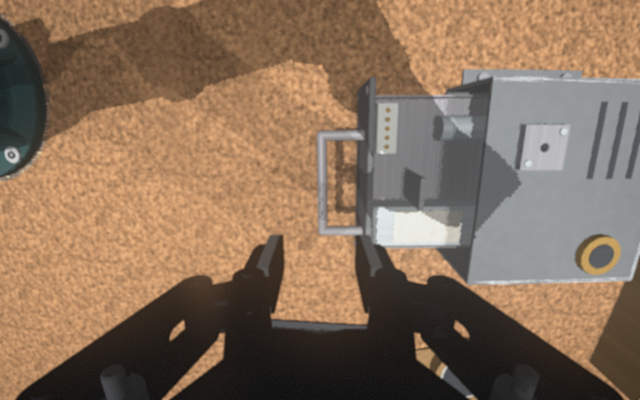

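Run:
```python
from h import *
f=np.load("w41.npy",allow_pickle=True).item()
a=atz(f,(322,134),74);b=atz(f,(322.5,231),74);m=(a+b)/2;h=atz(f,(544,147),108)
print(m.round(1),h.round(1),(h-m).round(1), "along box x:",np.dot((h-m)[:2],[np.cos(.1152),np.sin(.1152)]))
f=np.load("w30.npy",allow_pickle=True).item()
a=atz(f,(332,149),74);b=atz(f,(331.5,278),74);m=(a+b)/2;h=atz(f,(549,170),108)
print(m.round(1),h.round(1),"along",np.dot((h-m)[:2],[np.cos(.1152),np.sin(.1152)]))
```

```text
[471.5 -49.6  74. ] [660.5  14.8 108. ] [189.   64.4  34. ] along box x: 195.12254310129686
[542.9 -40.8  74. ] [661.   14.6 108. ] along 123.6671045068237
```

Run:
```python
from workcell import job_done
print(job_done())
```

```text
the job is handed in; nothing more can be done
None
```

The job is done and handed in at about 30 s of the 72 s allowed; no verdict was reported.

- **Pin and latch:** I took the pin from the middle rack hole and lowered it into the guide-plate hole without feeling the plate. The latch let go at about 7.5 N on the wrist sensor, and the tray jumped about 25–28 mm out.
- **Pin back in the rack:** It is in the same hole, seated at TCP z = 99.1 mm against 99.2 mm when gripped. In the last pictures it stands upright about where it started (within half a pixel, about 1 mm).
- **Tray:** I gripped the handle and pulled until the tray stopped, then let go and lifted clear. Three further 2 mm pulls didn't move it, and after release the handle was still at x ≈ 471 mm.
- **Other things:** The other two tools and the loose objects look unmoved in the last top and scene pictures. The gripper is about 140 mm above the handle and touches nothing.

**Disagreements:**
- My two camera estimates of how far the tray is out differ, about 96.5 mm and 99 mm. Both are above the 94 mm needed.
- The gripper drifted up to 3° off vertical during the moves, so I corrected for it from the wrist pictures.

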